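# Check a frame for square with a sliding rule

## Task

Check the clamped aluminium frame for square: with the sliding rule lying flat inside it, heel in one corner and slide drawn out until its nose bears in the opposite corner, held there a moment with light steady pressure for the reading, measure both diagonals and compare them. Leave the rule set like that across the longer diagonal, both noses right in their corners, so that the fitter sees which way to pull the frame in (take first the one that looks shorter and you need not go back; if the two agree within a millimetre, either will do). The corner screws are only snug, so bear gently and do not shove the frame out of its shape, and leave the other things on the bench where they are.

Things in the scene. Friction and masses are not known exactly. Their poses are not given: they have to be found in the camera images.
- frame: Aluminium frame of 30 mm square profile lying on the bench, near rail (-x) held by two strap clamps up to 58 mm high. Opening 210 mm (x, away from the robot) by 250 mm (y) when square; origin: its centre, at bench height. The far rail stands up to 12 mm out to one side and the sides lean with it, so one diagonal is longer. Screws only snug: pushed with about 10 N the far rail shifts.
- near_left (a point): Where the centre of a 6 mm round nose stands when it is seated in the inner corner at the frame's -x, +y (3 mm in from each face), 9 mm above the bench.
- near_right (a point): The same for the inner corner at the frame's -x, -y.
- far_left (a point): The same for the inner corner at the frame's +x, +y; moves with the far rail.
- far_right (a point): The same for the inner corner at the frame's +x, -y; moves with the far rail.
- rule: Sliding rule, 0.4 kg, lying on the bench: steel channel 250 mm long, 22 wide, 14 high, with a graduated aluminium slide in it. Origin: middle of the channel's underside; x along the rule towards the slide's nose, z up. The black grooved saddle fixed on the channel (32 mm along the rule, 22 across, 14 to 34.5 mm above the underside, centred at x = -12 mm) is its handle.
- rule_slide (a joint): How far the slide is drawn out, m, 0 to 0.060; the centres of the two noses are 0.275 + this apart. It slides with 1 N of friction (less than the rule's own on the bench) and stays where left. Moved by its thumb stud: an upright steel pin 12 mm thick, top 38 mm above the rule's underside, centred at x = 60 mm + this on the rule.
- rule_heel: The fixed end of the rule: an upright smooth round nose, 6 mm in diameter, 12 mm high, origin at its centre, at x = -140 mm of the rule, 9 mm above its underside. Low friction.
- rule_nose: The same nose on the end of the slide, at x = 135 mm + the slide's value; it is the foremost point of the rule. Measuring force: the reading is true when this nose bears in its corner with a steady 2 to 6 N for half a second (what a hand feels on the stud is this plus the slide's friction); over 12 N springs the frame.
- bracket: Small L-shaped aluminium corner bracket, 28 x 28 x 24 mm, lying inside the frame; a bystander. Origin: centre of its underside.
- holder_a: Milling tool holder standing on its nose, 116 mm tall, 63 mm wide; a bystander. Origin: centre of its underside.
- holder_b: A second such tool holder; a bystander. Origin: centre of its underside.
- oil: Oil bottle, 54 mm wide, 150 mm tall; a bystander. Origin: centre of its underside.
- driver: Screwdriver lying on the bench, 200 mm long; a bystander. Origin on its length.
- spanner: Spanner lying on the bench, 180 mm long; a bystander. Origin on its length.
- nut_tray: Small steel tray of nuts, 100 x 75 x 32 mm; a bystander. Origin: centre of its underside.
- collet: Steel collet, 26 mm wide, 30 mm tall; a bystander. Origin: centre of its underside.

How it is judged:
On the way, in this order (a step that is already met when the one before it is completed fails the run):
1. the shorter diagonal is measured: the rule lies flat in the frame with heel and nose within 2.5 mm of their seats in its two corners and the nose bearing on the frame with 2 to 6 N for half a second (((horizontal distance between rule_heel and near_left below 0.0025 m and horizontal distance between rule_nose and far_right below 0.0025 m and height (world z) of each of rule_heel, rule_nose below 0.016 m and horizontal distance between near_right and far_left above 0.31805 m and contact force between rule_nose and frame between 2 and 6 N) or (horizontal distance between rule_heel and far_right below 0.0025 m and horizontal distance between rule_nose and near_left below 0.0025 m and height (world z) of each of rule_heel, rule_nose below 0.016 m and horizontal distance between near_right and far_left above 0.31805 m and contact force between rule_nose and frame between 2 and 6 N) or (horizontal distance between rule_heel and near_right below 0.0025 m and horizontal distance between rule_nose and far_left below 0.0025 m and height (world z) of each of rule_heel, rule_nose below 0.016 m and horizontal distance between near_right and far_left below 0.31805 m and contact force between rule_nose and frame between 2 and 6 N) or (horizontal distance between rule_heel and far_left below 0.0025 m and horizontal distance between rule_nose and near_right below 0.0025 m and height (world z) of each of rule_heel, rule_nose below 0.016 m and horizontal distance between near_right and far_left below 0.31805 m and contact force between rule_nose and frame between 2 and 6 N))), for 0.5 s.
2. after that the longer diagonal is measured in the same way (if the two differ by under 2 mm: the rule is let go, seated across either) (((horizontal distance between rule_heel and near_right below 0.0025 m and horizontal distance between rule_nose and far_left below 0.0025 m and height (world z) of each of rule_heel, rule_nose below 0.016 m and horizontal distance between near_right and far_left above 0.31805 m and contact force between rule_nose and frame between 2 and 6 N) or (horizontal distance between rule_heel and far_left below 0.0025 m and horizontal distance between rule_nose and near_right below 0.0025 m and height (world z) of each of rule_heel, rule_nose below 0.016 m and horizontal distance between near_right and far_left above 0.31805 m and contact force between rule_nose and frame between 2 and 6 N) or (horizontal distance between rule_heel and near_left below 0.0025 m and horizontal distance between rule_nose and far_right below 0.0025 m and height (world z) of each of rule_heel, rule_nose below 0.016 m and horizontal distance between near_right and far_left below 0.31805 m and contact force between rule_nose and frame between 2 and 6 N) or (horizontal distance between rule_heel and far_right below 0.0025 m and horizontal distance between rule_nose and near_left below 0.0025 m and height (world z) of each of rule_heel, rule_nose below 0.016 m and horizontal distance between near_right and far_left below 0.31805 m and contact force between rule_nose and frame between 2 and 6 N) or (horizontal distance between rule_heel and near_right below 0.0025 m and horizontal distance between rule_nose and far_left below 0.0025 m and height (world z) of each of rule_heel, rule_nose below 0.016 m and horizontal distance between near_right and far_left between 0.31705 and 0.31905 m and contact force between each of the arm, the fingers and rule below 0.05 N) or (horizontal distance between rule_heel and far_left below 0.0025 m and horizontal distance between rule_nose and near_right below 0.0025 m and height (world z) of each of rule_heel, rule_nose below 0.016 m and horizontal distance between near_right and far_left between 0.31705 and 0.31905 m and contact force between each of the arm, the fingers and rule below 0.05 N) or (horizontal distance between rule_heel and near_left below 0.0025 m and horizontal distance between rule_nose and far_right below 0.0025 m and height (world z) of each of rule_heel, rule_nose below 0.016 m and horizontal distance between near_right and far_left between 0.31705 and 0.31905 m and contact force between each of the arm, the fingers and rule below 0.05 N) or (horizontal distance between rule_heel and far_right below 0.0025 m and horizontal distance between rule_nose and near_left below 0.0025 m and height (world z) of each of rule_heel, rule_nose below 0.016 m and horizontal distance between near_right and far_left between 0.31705 and 0.31905 m and contact force between each of the arm, the fingers and rule below 0.05 N))), for 0.5 s.
At the end, for the whole second after the job is handed in: The rule lies still and flat in the frame, let go, across the longer diagonal (either, if they differ by less than 2 mm), with the centres of its heel and nose each within 2.5 mm of the seats in the two opposite corners (((horizontal distance between rule_heel and near_right below 0.0025 m and horizontal distance between rule_nose and far_left below 0.0025 m and height (world z) of each of rule_heel, rule_nose below 0.016 m and horizontal distance between near_right and far_left above 0.31705 m) or (horizontal distance between rule_heel and far_left below 0.0025 m and horizontal distance between rule_nose and near_right below 0.0025 m and height (world z) of each of rule_heel, rule_nose below 0.016 m and horizontal distance between near_right and far_left above 0.31705 m) or (horizontal distance between rule_heel and near_left below 0.0025 m and horizontal distance between rule_nose and far_right below 0.0025 m and height (world z) of each of rule_heel, rule_nose below 0.016 m and horizontal distance between near_right and far_left below 0.31905 m) or (horizontal distance between rule_heel and far_right below 0.0025 m and horizontal distance between rule_nose and near_left below 0.0025 m and height (world z) of each of rule_heel, rule_nose below 0.016 m and horizontal distance between near_right and far_left below 0.31905 m)) and angle between rule's own z axis and vertical below 0.05 rad and linear speed of rule below 0.01 m/s and contact force between each of the arm, the fingers and rule below 0.05 N); the robot touches nothing.
It fails at once if the frame is shoved out of shape: a far corner moves more than 2 mm (distance of any of far_left, far_right from where it was at the start of the episode above 0.002 m).
It fails at once if the rule is forced against the frame with more than 12 N at the nose or 20 N at the heel (contact force between rule_nose and frame above 12 N or contact force between rule_heel and frame above 20 N).
It fails at once if a bystander is moved more than 15 mm (distance of any of bracket, holder_a, holder_b, oil, driver, spanner, nut_tray, collet from where it was at the start of the episode above 0.015 m).
It also fails if it takes over 72 s, if anything falls off the work surface, if the arm or the gripper's body presses on something with over 40 N, if the wrist force passes 120 N, or if a joint passes its speed limit or range.

## Robot

A 7-joint arm with a two-finger parallel gripper is mounted at the origin on the work surface. World frame = base frame: x ahead of the robot, y to its left, z up, the work surface at z = 0. Lengths are in m, angles in rad, forces in N, time in s.
With the tool pointing down it reaches from about 0.4 to 0.85 m from the base axis. Payload 4.5 kg.
Tool frame: the origin (TCP) lies on the mounting face of the last link; the fingertips stand 166 mm ahead of it and the grasp point (between the pads) lies 147 mm ahead of it; z points along the fingers, y is the direction in which the jaws open and shut (so a half turn about z gives the same grasp; the last joint's range is limited). The gripper opens to 88 mm and grips with 3 to 60 N. Pads are 18 mm wide; open, the fingers measure 123 mm over their backs; the gripper's body (75 mm by 187 mm) begins 45 mm behind the grasp point.
Start: joints at [1.27, 0.689, -0.195, 1.565, 0.157, 0.902, -0.215], TCP at [0.205, -0.59, 0.405] pointing down, gripper open.
Joint ranges: [-3.01, 3.01], [-0.46, 2.08], [-1.47, 1.51], [0.13, 2.56], [-1, 4.14], [0.04, 2.09], [-2.66, 2.66]. Speed limits (rad/s): [2.57, 2.57, 3.14, 3.14, 3.14, 3.14, 3.14].

## Interface

Orientations are given as a unit quaternion [x, y, z, w].
In Python, from bench import robot, cams gives the robot as it stands.
- The arm moves only by the tool step_arm, never from a script. Its argument "commands" is a list of rows, each a list of 7 numbers: the turn, a rotation vector about the tool's x, y, z in rad, then the shift along the tool's x, y, z in m, then the opening, from -1 (shut) to 1 (fully open), so that 0 is half open. A call has 1 to 10 rows; each row shifts and turns the commanded pose from where the row before left it, along the tool's axes as they then stand; what a row does not reach is not made up. A row lasts 1/10 s, in which the tool goes at most 50 mm and 8.59 degrees, less where a joint would pass 70% of its speed; a pose out of reach is approached as far as the arm can. A call is refused whole if a number of a shift passes 0.05 or a number of a turn 0.15, either way. A call with a gripper value outside its range is refused whole. The fingers move at their own pace and stop on an object; "squeeze" is the grip in N (left out, the last holds). Time passes only in rows, so rows that do not move let the fingers close. It gives the time, the measured TCP pose, the force and the opening at its end, in the units of the state.
- robot.get_obs(): the state, without advancing time (a new reading comes with each control period).
- cams.capture(name): name is "side" or "top" or "wrist"; returns a dict with "frame" (400x640x3 uint8, red, green, blue), "fx", "fy", "cx", "cy" (pixels), "cam_to_world" (4x4, takes a point from camera to world coordinates). Camera axes: x right, y up, looking along -z (the intrinsics and any distortion apply to the point x, -y, -z); pixel columns grow to the right and rows downward; lengths in m; the calibration is good to about 2 mm. A picture is of the moment at which its call begins. There is no depth.
- robot.hand_in(): hands the job in, once; it reports no verdict.
The state is a dict: "clock": time; "joint_pos": joint angles; "qd": joint speeds; "tau": joint torques, N m; "ee_pos": TCP position; "orientation": TCP orientation; "force": force on the tool from outside, world axes, zero at the start; "moment": the same for the moment, N m; "gripper_width": opening from 0.0 (shut) to 1.0 (fully open).
Only numpy, scipy, OpenCV 4.12 (cv2) and the standard library are available. Lean on these libraries where they do the work, as an engineer would, in place of code of your own. Each camera call takes 0.05 s, during which the arm holds its last target.

## Working session

There is one attempt and no reset: what is moved stays moved. The work goes in short steps, Python scripts to look and compute and a tool call to move; the robot and the scene stay as the last step left them, time stands still between calls to the robot, and variables do not carry over. Pictures are saved under pics/ and viewed, and the job is handed in when it is done.

Besides the shell and the picture viewer there is one more tool, called after "Emit:" by a JSON object that holds its "method" and its "body". step_arm: Moves the arm, as the interface text tells. Its arguments: {"type":"object","properties":{"commands":{"type":"array"},"squeeze":{"type":"number"}},"required":["commands"]}

```bash
ls; mkdir -p pics
python3 - <<'E'
from bench import robot,cams
import cv2,numpy as np
print(robot.get_obs())
for n in ["top","side","wrist"]:
    c=cams.capture(n); print(n,c['fx'],c['fy'],c['cx'],c['cy'],[k for k in c]); print(np.round(c['cam_to_world'],4).tolist())
    cv2.imwrite(f"pics/{n}0.png",c['frame'][:,:,::-1])
    np.savez(f"pics/{n}0.npz",**c)
E
```

```text
pics
{'clock': 0.0, 'joint_pos': array([ 1.26980462,  0.68996082, -0.19449918,  1.56634097,  0.15732928,
        0.90248865, -0.215113  ]), 'qd': array([-0.0009439 ,  0.0013118 , -0.00163598,  0.00052376, -0.00066687,
       -0.00255188, -0.00031099]), 'tau': array([-2.48631040e-04, -5.27561617e+01, -1.26695249e+00, -1.53429848e+01,
       -5.26419317e-02,  6.55436539e-03,  1.76691692e-04]), 'ee_pos': array([ 0.20521481, -0.59000251,  0.40392466]), 'orientation': array([ 9.86015119e-01,  1.66653445e-01, -2.30585648e-04, -8.72203196e-04]), 'force': array([-0.78690537,  0.6101961 ,  0.26082776]), 'moment': array([-0.03796549, -0.0140928 , -0.00996523]), 'gripper_width': 0.9966678862398941}
top 377.5585751138086 377.5585751138086 314.9284223245431 200.07083737791032 ['frame', 'fx', 'fy', 'cx', 'cy', 'cam_to_world']
[[0.0265, 0.9948, -0.0979, 0.4615], [-0.9996, 0.0268, 0.0014, 0.0233], [0.004, 0.0979, 0.9952, 1.1008], [0.0, 0.0, 0.0, 1.0]]
side 380.1637177461326 380.1637177461326 319.0757533983645 193.09449201235674 ['frame', 'fx', 'fy', 'cx', 'cy', 'cam_to_world']
[[-0.9135, 0.2444, -0.3253, 0.2428], [-0.4064, -0.5107, 0.7576, 0.8374], [0.019, 0.8243, 0.5659, 0.6279], [0.0, 0.0, 0.0, 1.0]]
wrist 359.37978152949154 359.37978152949154 319.9118136638786 194.84937731311868 ['frame', 'fx', 'fy', 'cx', 'cy', 'cam_to_world']
[[0.3297, 0.9058, 0.2661, 0.2737], [-0.9441, 0.3167, 0.0917, -0.565], [-0.0012, -0.2815, 0.9596, 0.3842], [0.0, 0.0, 0.0, 1.0]]
```

View pics/top0.png

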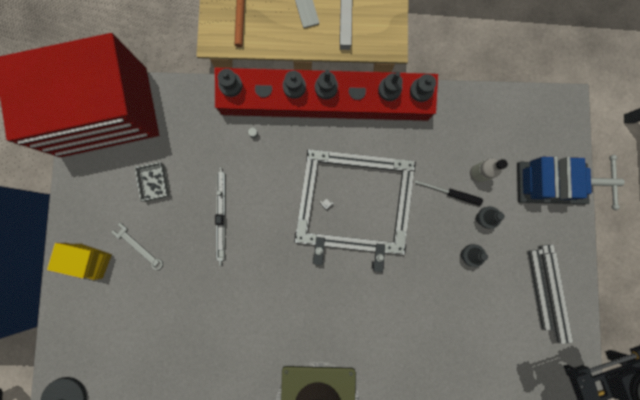

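View pics/side0.png

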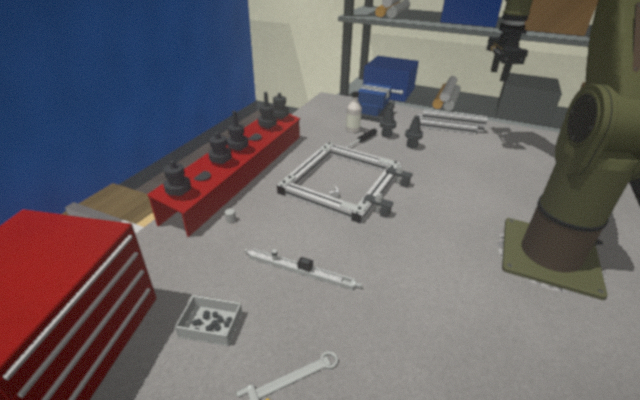

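View pics/wrist0.png

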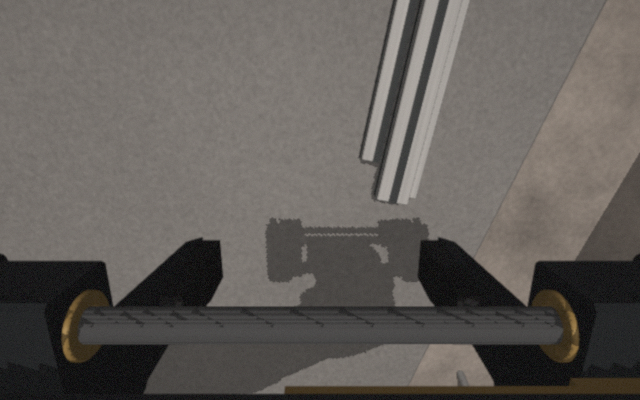

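```bash
cat > h.py <<'E'
import numpy as np,cv2
from scipy.spatial.transform import Rotation as R
def px2w(c,u,v,z):
    T=np.array(c['cam_to_world']);d=T[:3,:3]@np.array([(u-c['cx'])/c['fx'],-(v-c['cy'])/c['fy'],-1.])
    o=T[:3,3];return o+d*(z-o[2])/d[2]
def w2px(c,p):
    T=np.array(c['cam_to_world']);q=T[:3,:3].T@(np.array(p)-T[:3,3]);q=q/-q[2]
    return np.array([c['cx']+c['fx']*q[0],c['cy']-c['fy']*q[1]])
def crop(f,u0,v0,u1,v1,k,name):
    im=cv2.resize(f[v0:v1,u0:u1],None,fx=k,fy=k,interpolation=cv2.INTER_CUBIC)
    im=np.ascontiguousarray(im[:,:,::-1]); st=10
    for u in range((u0//st+1)*st,u1,st):
        cv2.line(im,((u-u0)*k,0),((u-u0)*k,6),(0,0,255),1)
        if u%20==0: cv2.putText(im,str(u),((u-u0)*k-10,18),0,0.4,(0,0,255),1)
    for v in range((v0//st+1)*st,v1,st):
        cv2.line(im,(0,(v-v0)*k),(6,(v-v0)*k),(0,0,255),1)
        if v%20==0: cv2.putText(im,str(v),(8,(v-v0)*k+4),0,0.4,(0,0,255),1)
    cv2.imwrite(name,im)
E
python3 - <<'E'
from h import *
c=np.load('pics/top0.npz')
crop(c['frame'],285,140,425,275,5,'pics/t_frame.png')
crop(c['frame'],190,160,250,275,5,'pics/t_rule.png')
E
```

```text
(no output)
```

View pics/t_frame.png

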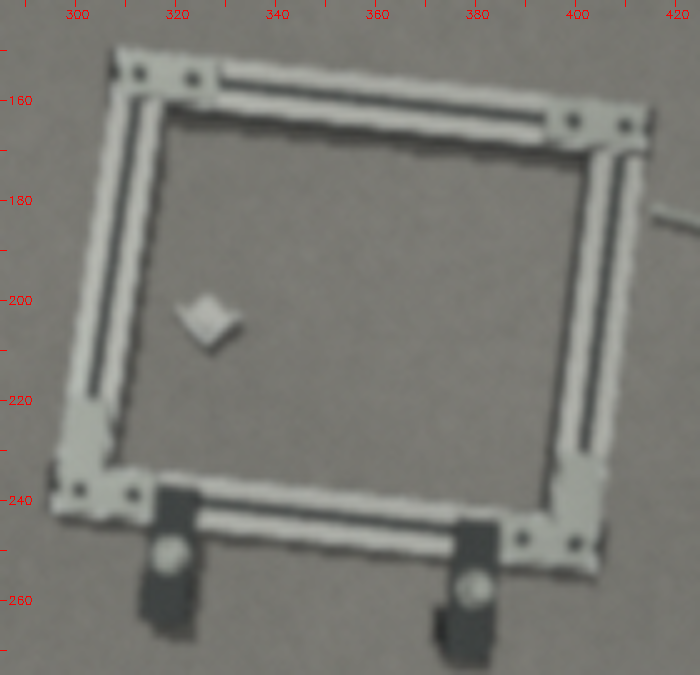

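View pics/t_rule.png

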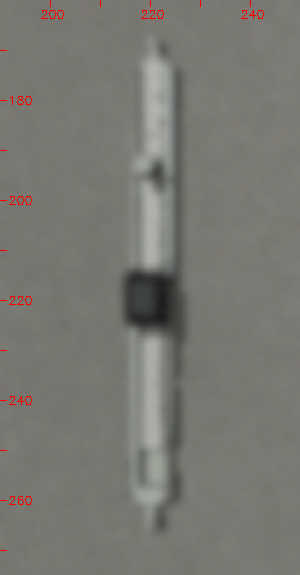

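Run:
```python
from h import *
c=np.load('pics/top0.npz')
P={k:px2w(c,*uv,0.03) for k,uv in dict(FL=(317.3,159.5),FR=(402.5,170),NL=(309,234),NR=(395,243)).items()}
for k in P: print(k,P[k].round(4))
n=lambda a,b:np.linalg.norm(P[a]-P[b])
print(n('FL','NR'),n('FR','NL'),n('FL','FR'),n('NL','NR'),n('NL','FL'),n('NR','FR'))
for k,uv,z in [('nose',(220.5,168),.012),('heel',(221,265),.012),('stud',(220,192.5),.038),('saddle',(219,219),.0345),('brk',(326,203),.024)]: print(k,px2w(c,*uv,z).round(4))
```

```text
FL [0.6844 0.0181 0.03  ]
FR [ 0.6605 -0.2276  0.03  ]
NL [0.4702 0.036  0.03  ]
NR [ 0.4513 -0.2072  0.03  ]
0.3241872416625732 0.32510465906131575 0.24682703036631026 0.2439173675739945 0.21502667154210964 0.21015925712523534
nose [0.6553 0.2998 0.012 ]
heel [0.3758 0.2841 0.012 ]
stud [0.5804 0.2911 0.038 ]
saddle [0.5055 0.2909 0.0345]
brk [ 0.5599 -0.0101  0.024 ]
```

```bash
cat > plan.py <<'E'
from h import *
def plan(p,Q,tp,tyaw,n=None,vmax=.045,wmax=.14):
    """rows to target; tool down with tool x at world yaw tyaw"""
    R0=R.from_quat(Q);R1=R.from_euler('z',tyaw)*R.from_euler('x',np.pi)
    rv=(R0.inv()*R1).as_rotvec();d=np.array(tp)-p
    n=n or int(max(1,np.ceil(np.linalg.norm(d)/vmax),np.ceil(np.linalg.norm(rv)/wmax)))
    st=R.from_rotvec(rv/n);Rc=R0;rows=[]
    for i in range(n):
        rows.append(np.r_[rv/n,Rc.inv().apply(d/n)])
        Rc=Rc*st
    return np.array(rows)
def show(tp,tyaw,**k):
    from bench import robot
    o=robot.get_obs();r=plan(o['ee_pos'],o['orientation'],tp,tyaw,**k)
    print(o['clock'],o['ee_pos'].round(4),(np.array(R.from_quat(o['orientation']).as_matrix())[:,0]).round(4),o['force'].round(2),o['gripper_width'])
    for x in r: print(str([round(float(v),4) for v in x])+',')
E
python3 -c "
from plan import *
show([.545,-.095,.48],0)"
```

```text
0.15 [ 0.2053 -0.5901  0.4041] [ 9.445e-01  3.286e-01 -1.000e-04] [ 1.14 -0.59  0.47] 1.0009834744982569
[-0.0001, 0.0, 0.0239, 0.0345, -0.0254, -0.0054],
[-0.0001, 0.0, 0.0239, 0.0339, -0.0263, -0.0054],
[-0.0001, 0.0, 0.0239, 0.0333, -0.0271, -0.0054],
[-0.0001, 0.0, 0.0239, 0.0326, -0.0278, -0.0054],
[-0.0001, 0.0, 0.0239, 0.032, -0.0286, -0.0054],
[-0.0001, 0.0, 0.0239, 0.0313, -0.0294, -0.0054],
[-0.0001, 0.0, 0.0239, 0.0305, -0.0301, -0.0054],
[-0.0001, 0.0, 0.0239, 0.0298, -0.0308, -0.0054],
[-0.0001, 0.0, 0.0239, 0.0291, -0.0315, -0.0054],
[-0.0001, 0.0, 0.0239, 0.0283, -0.0322, -0.0054],
[-0.0001, 0.0, 0.0239, 0.0275, -0.0329, -0.0054],
[-0.0001, 0.0, 0.0239, 0.0267, -0.0335, -0.0054],
[-0.0001, 0.0, 0.0239, 0.0259, -0.0342, -0.0054],
[-0.0001, 0.0, 0.0239, 0.0251, -0.0348, -0.0054],
```

Emit:
{"method": "step_arm", "body": {"commands": [[0,0,0.024,0.0345,-0.0255,-0.006,1],[0,0,0.024,0.034,-0.026,-0.006,1],[0,0,0.024,0.033,-0.027,-0.006,1],[0,0,0.024,0.033,-0.028,-0.006,1],[0,0,0.024,0.032,-0.0285,-0.006,1],[0,0,0.024,0.031,-0.0295,-0.006,1],[0,0,0.024,0.0305,-0.03,-0.006,1],[0,0,0.024,0.03,-0.031,-0.006,1],[0,0,0.024,0.029,-0.0315,-0.006,1],[0,0,0.024,0.028,-0.032,-0.006,1]]}}

```text
clock: 1.15
ee_pos: [0.4486, -0.2353, 0.4649]
orientation: [0.999, 0.047, -0.0, -0.0]
force: [0.6, -1.4, 0.7]
gripper_width: 0.999
```

Emit:
{"method": "step_arm", "body": {"commands": [[0,0,0.024,0.0275,-0.033,-0.004,1],[0,0,0.024,0.027,-0.0335,-0.004,1],[0,0,0.024,0.026,-0.034,-0.004,1],[0,0,0.024,0.025,-0.035,-0.004,1]]}}

```text
clock: 1.55
ee_pos: [0.5459, -0.0939, 0.4807]
orientation: [1.0, -0.001, -0.0, 0.0]
force: [0.3, 0.7, -0.2]
gripper_width: 1.002
```

Run:
```python
from bench import robot,cams
from h import *
c=cams.capture('wrist');np.savez('pics/w1.npz',**c);cv2.imwrite('pics/w1.png',c['frame'][:,:,::-1])
o=robot.get_obs();print(o['clock'],o['ee_pos'],o['orientation'])
```

```text
1.6 [ 0.54987851 -0.08567823  0.48137637] [ 0.99998235  0.00402541  0.00275035 -0.0033948 ]
```

View pics/w1.png

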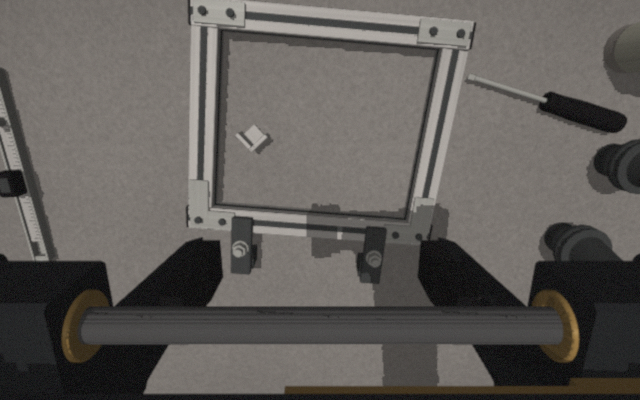

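Run:
```python
from bench import robot,cams
from h import *
for i in range(6): c=cams.capture('wrist')
np.savez('pics/w2.npz',**c)
o=robot.get_obs();print(o['clock'],o['ee_pos'],o['orientation'])
crop(c['frame'],180,0,330,240,5 if 0 else 3,'pics/w2a.png')
crop(c['frame'],180,0,310,120,6,'pics/w2fl.png')
crop(c['frame'],360,0,490,120,6,'pics/w2fr.png')
crop(c['frame'],180,150,310,270,6,'pics/w2nl.png')
crop(c['frame'],360,150,490,270,6,'pics/w2nr.png')
```

```text
1.9 [ 0.54444611 -0.097164    0.48045151] [ 9.99997801e-01 -1.91666354e-03 -6.54875316e-04  5.43609369e-04]
```

View pics/w2fl.png

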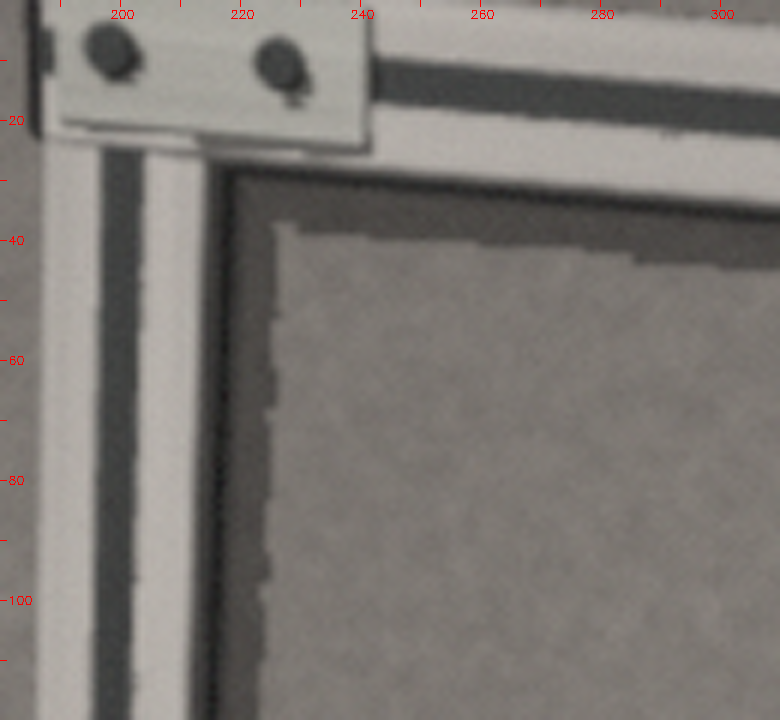

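View pics/w2fr.png

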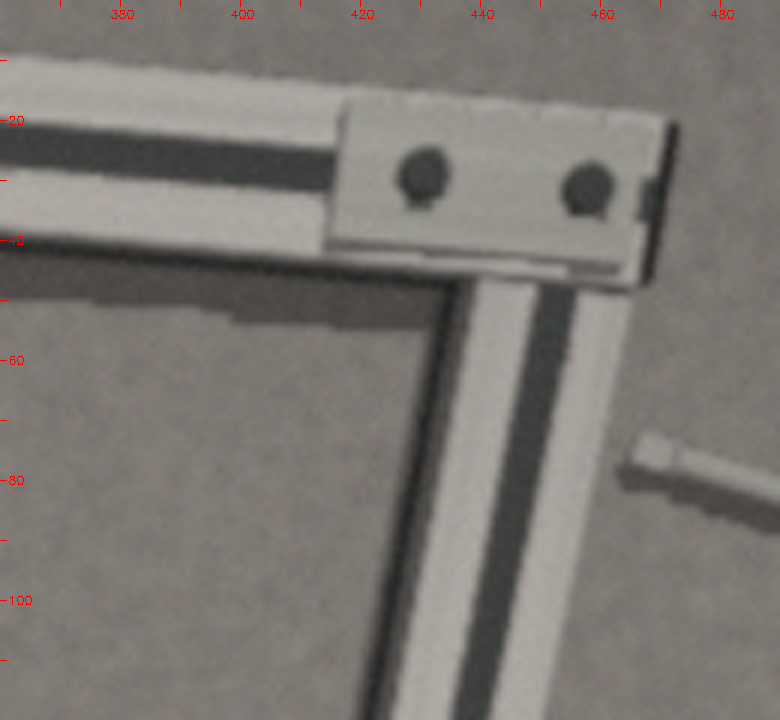

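View pics/w2nl.png

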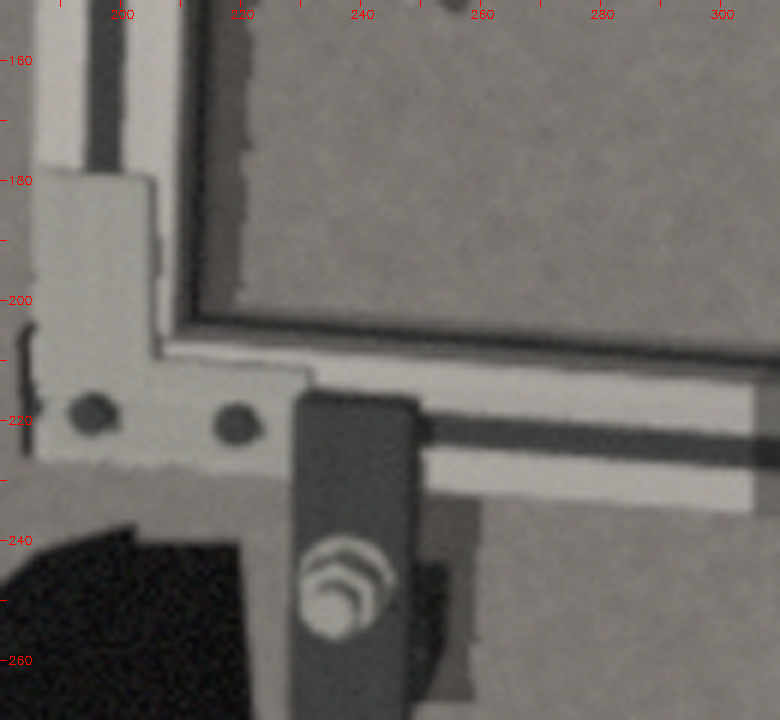

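View pics/w2nr.png

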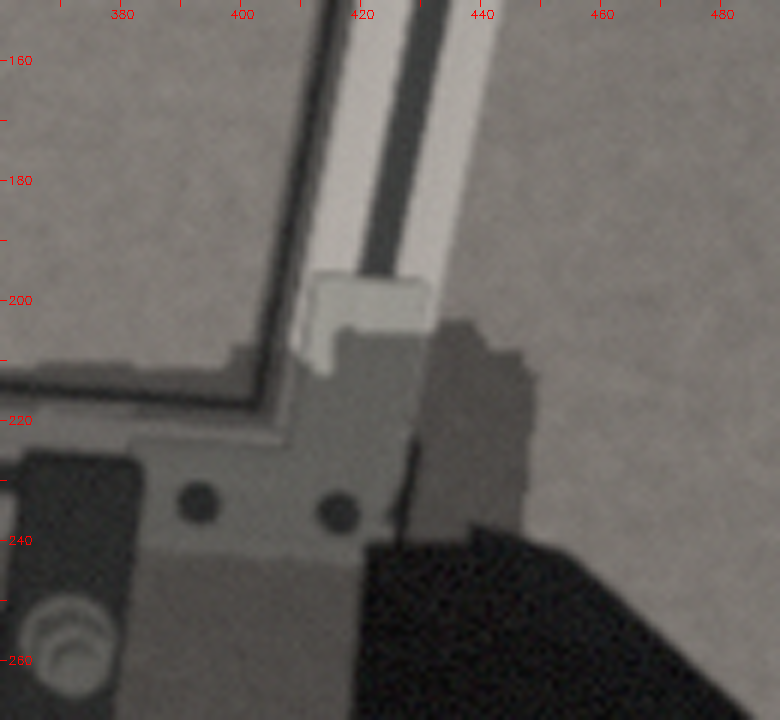

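```bash
cat > fitf.py <<'E'
from h import *
c=np.load('pics/w2.npz');g=cv2.cvtColor(c['frame'],cv2.COLOR_RGB2GRAY).astype(float)
def band(horizontal,rng,guess,hw=8):
    pts=[]
    for t in rng:
        m=guess(t);a=np.arange(int(m)-hw,int(m)+hw+1)
        s=g[t,a] if not horizontal else g[a,t]
        hi=np.percentile(s,80);w=np.clip(hi*0.8-s,0,None);
        if w.sum()<=0: continue
        u=(w*a).sum()/w.sum();pts.append((u,t) if not horizontal else (t,u))
    pts=np.array(pts)
    W=np.array([px2w(c,*p,0.03)[:2] for p in pts])
    m=np.median(W,0)
    for _ in range(3):
        mu=W.mean(0);U,S,V=np.linalg.svd(W-mu);d=V[0];r=(W-mu)@V[1];W=W[abs(r)<max(2.5*r.std(),.0002)]
    return mu,d,r.std(),len(W)
L=band(0,range(30,170),lambda v:200.4-(v-30)*.023)
Rr=band(0,range(55,190),lambda v:451.8-(v-60)*.215)
F=band(1,range(246,410),lambda u:13+(u-244)*.0935)
N=band(1,list(range(254,300))+list(range(320,325)),lambda u:221+(u-250)*.08)
res=dict(L=L,R=Rr,F=F,N=N)
for k,(mu,d,s,n) in res.items(): print(k,mu.round(4),d.round(4),'std',round(s,5),n)
def X(a,b):
    A=np.c_[a[1],-b[1]];t=np.linalg.solve(A,b[0]-a[0]);return a[0]+a[1]*t[0]
C={k:X(res[k[0]],res[k[1]]) for k in ('FL','FR','NL','NR')}
for k in C: print(k,C[k].round(4))
n=lambda a,b:np.linalg.norm(C[a]-C[b])
print('slot-centre: FL-NR',n('FL','NR'),'FR-NL',n('FR','NL'),'far',n('FL','FR'),'near',n('NL','NR'),'left',n('FL','NL'),'right',n('FR','NR'))
E
python3 fitf.py
```

```text
L [0.6042 0.0442] [-0.9929  0.1185] std 7e-05 139
R [ 0.578  -0.2348] [-0.9929  0.1189] std 6e-05 135
F [ 0.6886 -0.1052] [-0.0828 -0.9966] std 6e-05 164
N [ 0.4525 -0.0465] [-0.0832 -0.9965] std 9e-05 51
FL [0.7001 0.0327]
FR [ 0.6769 -0.2466]
NL [0.4615 0.0612]
NR [ 0.4382 -0.218 ]
slot-centre: FL-NR 0.3625755952282335 FR-NL 0.37568852594053054 far 0.2802859358743588 near 0.2802003958000991 left 0.24028485194889115 right 0.24040314818528039
```

Run:
```python
from plan import *
from bench import robot
print(robot.get_obs()['joint_pos'])
show([.49,.29,.30],.055)
```

```text
[ 0.15276379  0.50206456 -0.09633606  1.68674303  0.05809811  0.95677479
 -1.53993052]
1.9 [ 0.5444 -0.0972  0.4805] [ 1.     -0.0038 -0.0013] [-1.13 -0.29  0.19] 0.9942813012341742
[0.0001, 0.0001, -0.0059, -0.0056, -0.0387, 0.018],
[0.0001, 0.0001, -0.0059, -0.0053, -0.0387, 0.018],
[0.0001, 0.0001, -0.0059, -0.0051, -0.0388, 0.018],
[0.0001, 0.0001, -0.0059, -0.0049, -0.0388, 0.018],
[0.0001, 0.0001, -0.0059, -0.0047, -0.0388, 0.018],
[0.0001, 0.0001, -0.0059, -0.0044, -0.0389, 0.018],
[0.0001, 0.0001, -0.0059, -0.0042, -0.0389, 0.018],
[0.0001, 0.0001, -0.0059, -0.004, -0.0389, 0.018],
[0.0001, 0.0001, -0.0059, -0.0038, -0.0389, 0.018],
[0.0001, 0.0001, -0.0059, -0.0035, -0.0389, 0.018],
```

Emit:
{"method": "step_arm", "body": {"commands": [[0,0,-0.006,-0.0055,-0.0387,0.018,0.2],[0,0,-0.006,-0.0053,-0.0387,0.018,0.2],[0,0,-0.006,-0.005,-0.0388,0.018,0.2],[0,0,-0.006,-0.005,-0.0388,0.018,0.2],[0,0,-0.006,-0.0047,-0.0388,0.018,0.2],[0,0,-0.006,-0.0044,-0.0389,0.018,0.2],[0,0,-0.006,-0.0042,-0.0389,0.018,0.2],[0,0,-0.006,-0.004,-0.0389,0.018,0.2],[0,0,-0.006,-0.0038,-0.0389,0.018,0.2],[0,0,-0.006,-0.0035,-0.0389,0.018,0.2]]}}

```text
clock: 2.9
ee_pos: [0.4902, 0.2913, 0.3001]
orientation: [1.0, 0.028, 0.0, 0.0]
force: [-0.2, 0.0, -0.2]
gripper_width: 0.6
```

Emit:
{"method": "step_arm", "body": {"commands": [[0,0,0,0,0,0,0.2],[0,0,0,0,0,0,0.2],[0,0,0,0,0,0,0.2]]}}

```text
clock: 3.2
ee_pos: [0.4908, 0.2892, 0.3011]
orientation: [1.0, 0.028, 0.0, 0.001]
force: [-0.1, 0.4, 1.2]
gripper_width: 0.6
```

Run:
```python
from bench import robot,cams
from h import *
c=cams.capture('wrist');np.savez('pics/w3.npz',**c);cv2.imwrite('pics/w3.png',c['frame'][:,:,::-1])
o=robot.get_obs();print(o['clock'],o['ee_pos'],o['orientation'],o['gripper_width'])
```

```text
3.25 [0.49090804 0.28912582 0.30125007] [9.99622457e-01 2.74626574e-02 5.09042820e-04 6.97054386e-04] 0.6034800013628727
```

View pics/w3.png

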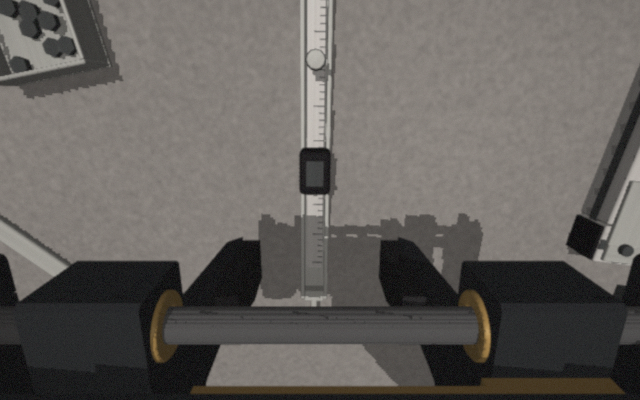

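Run:
```python
from h import *
c=np.load('pics/w3.npz')
crop(c['frame'],280,0,350,100,6,'pics/w3a.png')
crop(c['frame'],280,140,350,240,6,'pics/w3b.png')
```

```text
(no output)
```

View pics/w3a.png

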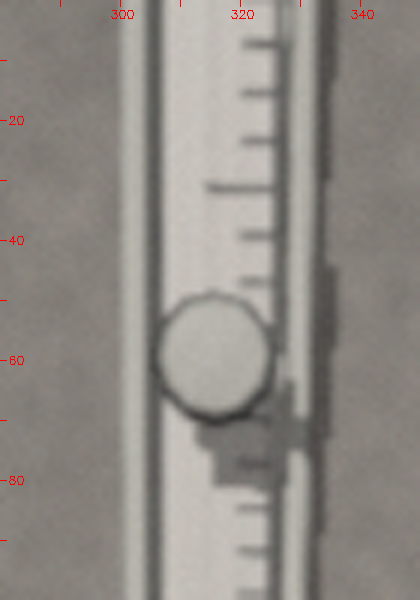

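View pics/w3b.png

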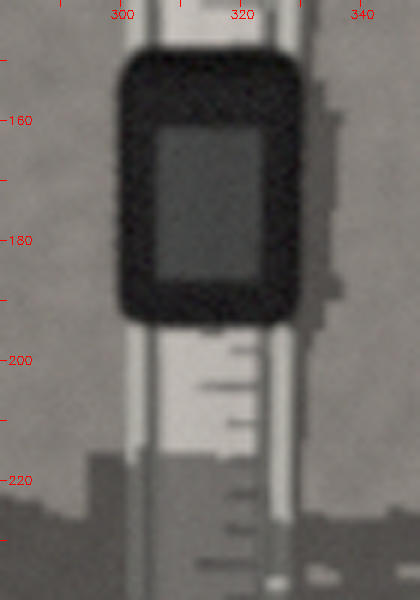

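Run:
```python
from plan import *
c=np.load('pics/w3.npz')
s=px2w(c,315,171,.0345);t=px2w(c,315.5,58.8,.038)
a=px2w(c,316.4,15,.014);b=px2w(c,315.1,205,.014)
d=a-b;e=t-s
print(s,t,np.linalg.norm(t-s),np.arctan2(d[1],d[0]),np.arctan2(e[1],e[0]))
yaw=np.arctan2(d[1],d[0])
show([s[0],s[1],.18],yaw)
```

```text
[0.508395   0.29420362 0.0345    ] [0.58190997 0.29771997 0.038     ] 0.07368218804829592 0.04619587459133164 0.047795438048708394
3.25 [0.4909 0.2891 0.3013] [0.9985 0.0549 0.001 ] [-0.13 -0.43  0.08] 0.6034800013628727
[0.0005, -0.0003, 0.0029, 0.0059, -0.0014, 0.0404],
[0.0005, -0.0003, 0.0029, 0.0059, -0.0014, 0.0404],
[0.0005, -0.0003, 0.0029, 0.0059, -0.0014, 0.0404],
```

Emit:
{"method": "step_arm", "body": {"commands": [[0,0,0.003,0.006,-0.0014,0.04,0.2],[0,0,0.003,0.006,-0.0014,0.04,0.2],[0,0,0.003,0.006,-0.0014,0.04,0.2],[0,0,0,0,0,0,0.2],[0,0,0,0,0,0,0.2]]}}

```text
clock: 3.75
ee_pos: [0.5081, 0.2954, 0.1813]
orientation: [1.0, 0.024, -0.0, 0.001]
force: [0.3, 0.8, 0.7]
gripper_width: 0.599
```

Run:
```python
from bench import robot,cams
from h import *
c=cams.capture('wrist');np.savez('pics/w4.npz',**c);cv2.imwrite('pics/w4.png',c['frame'][:,:,::-1])
o=robot.get_obs();print(o['clock'],o['ee_pos'],o['orientation'],o['force'])
```

```text
3.8 [0.50839504 0.29603695 0.18253477] [ 9.99708020e-01  2.41441263e-02  9.33801784e-04 -2.54031750e-04] [-0.49268323  0.28578989 -0.66307145]
```

View pics/w4.png

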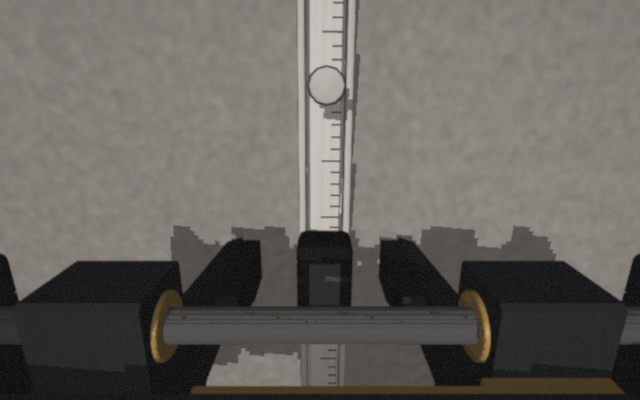

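Emit:
{"method": "step_arm", "body": {"commands": [[0,0,0,0,0,0.002,-1],[0,0,0,0,0,0,-1],[0,0,0,0,0,0,-1],[0,0,0,0,0,0,-1],[0,0,0,0,0,0,-1]], "squeeze": 25}}

```text
clock: 4.3
ee_pos: [0.508, 0.2952, 0.1796]
orientation: [1.0, 0.024, 0.0, 0.001]
force: [-0.5, -4.1, 6.9]
gripper_width: 0.25
```

Run:
```python
from bench import robot,cams
from h import *
o=robot.get_obs();print(o['clock'],o['ee_pos'],o['orientation'],o['force'],o['gripper_width'])
```

```text
4.3 [0.50798107 0.2952244  0.17957156] [9.99709863e-01 2.40536484e-02 1.44375320e-04 1.26150881e-03] [-0.47067851 -4.12367958  6.90862259] 0.2503025577162204
```

```bash
cat >> fitf.py <<'E'
cen=sum(C.values())/4
def off(l,dist):
    mu,d=l[0],l[1];nrm=np.array([-d[1],d[0]]);
    if nrm@(cen-mu)<0:nrm=-nrm
    return (mu+nrm*dist,d)
I={k:off(res[k],.018) for k in 'LRFN'}
S={k:X(I[k[0]],I[k[1]]) for k in C}
if __name__=='__main__':
    for k in S: print('seat',k,S[k].round(4))
    print('NR-FL',np.linalg.norm(S['NR']-S['FL']),'NL-FR',np.linalg.norm(S['NL']-S['FR']))
E
cat > tgt.py <<'E'
from fitf import *
def place(h,n,back=.004):
    u=(S[n]-S[h]);u/=np.linalg.norm(u);sad=S[h]+u*(.128+back);return sad,np.arctan2(u[1],u[0]),u
E
python3 fitf.py|tail -5
python3 - <<'E'
from tgt import *
print(place('NR','FL'),place('NL','FR'))
from plan import *
show([.508,.295,.26],.048)
E
```

```text
seat FL [0.6807 0.0169]
seat FR [ 0.6605 -0.2265]
seat NL [0.4779 0.0411]
seat NR [ 0.4576 -0.2022]
NR-FL 0.3127368692821124 NL-FR 0.3240004483151552
L [0.6042 0.0442] [-0.9929  0.1185] std 7e-05 139
R [ 0.578  -0.2348] [-0.9929  0.1189] std 6e-05 135
F [ 0.6886 -0.1052] [-0.0828 -0.9966] std 6e-05 164
N [ 0.4525 -0.0465] [-0.0832 -0.9965] std 9e-05 51
FL [0.7001 0.0327]
FR [ 0.6769 -0.2466]
NL [0.4615 0.0612]
NR [ 0.4382 -0.218 ]
slot-centre: FL-NR 0.3625755952282335 FR-NL 0.37568852594053054 far 0.2802859358743588 near 0.2802003958000991 left 0.24028485194889115 right 0.24040314818528039
(array([ 0.55174045, -0.10972624]), np.float64(0.7763210351605099), array([0.71349606, 0.70065924])) (array([ 0.55226537, -0.06791163]), np.float64(-0.97202710689848), array([ 0.56362624, -0.82602994]))
4.3 [0.508  0.2952 0.1796] [9.988e-01 4.810e-02 2.000e-04] [-0.47 -4.12  6.91] 0.2503025577162204
[0.0013, -0.0001, 0.0001, 0.0, 0.0002, -0.0402],
[0.0013, -0.0001, 0.0001, 0.0, 0.0002, -0.0402],
```

Emit:
{"method": "step_arm", "body": {"commands": [[0,0,0,0,0,-0.02,-1],[0,0,0,0,0,-0.035,-1],[0,0,0,0,0,-0.035,-1],[0,0,0,0,0,0,-1],[0,0,0,0,0,0,-1]]}}

```text
clock: 4.8
ee_pos: [0.5073, 0.2968, 0.2686]
orientation: [1.0, 0.025, -0.0, -0.0]
force: [0.2, -0.3, -4.3]
gripper_width: 0.244
```

Run:
```python
from plan import *
from bench import robot,cams
c=cams.capture('wrist');np.savez('pics/w5.npz',**c);cv2.imwrite('pics/w5.png',c['frame'][:,:,::-1])
show([.5517,-.1097,.27],.776,n=13)
```

```text
4.85 [0.5068 0.2965 0.2676] [ 0.9987  0.0501 -0.0022] [-0.48 -0.66 -5.34] 0.2495349616024867
[0.0, 0.0002, -0.0558, 0.0019, 0.0314, -0.0002],
[0.0, 0.0002, -0.0558, 0.0001, 0.0314, -0.0002],
[0.0, 0.0002, -0.0558, -0.0016, 0.0314, -0.0002],
[0.0, 0.0002, -0.0558, -0.0034, 0.0313, -0.0002],
[0.0, 0.0002, -0.0558, -0.0051, 0.031, -0.0002],
[0.0, 0.0002, -0.0558, -0.0068, 0.0307, -0.0002],
[0.0, 0.0002, -0.0558, -0.0085, 0.0303, -0.0002],
[0.0, 0.0002, -0.0558, -0.0102, 0.0297, -0.0002],
[0.0, 0.0002, -0.0558, -0.0119, 0.0291, -0.0002],
[0.0, 0.0002, -0.0558, -0.0135, 0.0284, -0.0002],
[0.0, 0.0002, -0.0558, -0.015, 0.0276, -0.0002],
[0.0, 0.0002, -0.0558, -0.0165, 0.0267, -0.0002],
[0.0, 0.0002, -0.0558, -0.018, 0.0258, -0.0002],
```

View pics/w5.png

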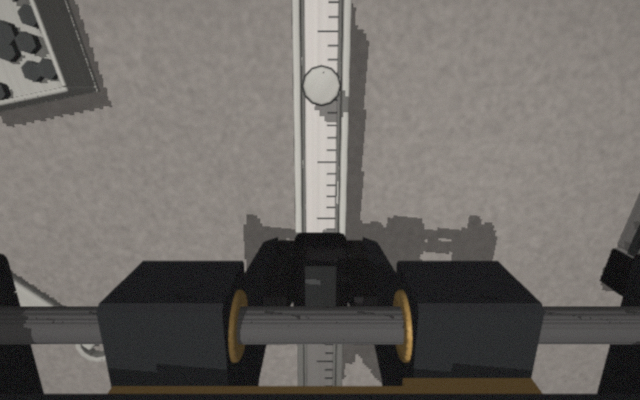

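Run:
```python
from h import *
c=np.load('pics/w5.npz')
p=np.array([.5068,.2965,.2676]);yaw=.0501
def tl(u,v,dz):
    w=px2w(c,u,v,p[2]-dz)-p
    return w[0]*np.cos(yaw)+w[1]*np.sin(yaw), w[0]*np.sin(yaw)-w[1]*np.cos(yaw)
print('stud',tl(321.5,86,.1416),'saddle far edge',tl(321,234,.145),'chan0',tl(323.5,15,.1656),'chan',tl(322.5,200,.1656))
```

```text
stud (np.float64(0.07407246997649464), np.float64(-0.0009366061330292959)) saddle far edge (np.float64(0.020553985282419265), np.float64(-0.0009851347508131579)) chan0 (np.float64(0.09951288682921178), np.float64(-0.00014574236292527049)) chan (np.float64(0.02764348658795346), np.float64(-0.000292573268702836))
```

Emit:
{"method": "step_arm", "body": {"commands": [[0,0,-0.056,0.002,0.0314,0,-1],[0,0,-0.056,0,0.0314,0,-1],[0,0,-0.056,-0.0016,0.0314,0,-1],[0,0,-0.056,-0.0034,0.0313,0,-1],[0,0,-0.056,-0.005,0.031,0,-1],[0,0,-0.056,-0.007,0.0307,0,-1],[0,0,-0.056,-0.0085,0.0303,0,-1],[0,0,-0.056,-0.01,0.0297,0,-1],[0,0,-0.056,-0.012,0.029,0,-1],[0,0,-0.056,-0.0135,0.0284,0,-1]]}}

```text
clock: 5.85
ee_pos: [0.5414, -0.0169, 0.2667]
orientation: [0.953, 0.301, -0.002, -0.001]
force: [-0.1, 0.9, -4.9]
gripper_width: 0.251
```

Emit:
{"method": "step_arm", "body": {"commands": [[0,0,-0.056,-0.015,0.0276,0,-1],[0,0,-0.056,-0.0165,0.0267,0,-1],[0,0,-0.056,-0.018,0.0258,0,-1],[0,0,0,0,0,0,-1],[0,0,0,0,0,0,-1],[0,0,0,0,0,0,-1]]}}

```text
clock: 6.45
ee_pos: [0.5524, -0.1079, 0.2676]
orientation: [0.925, 0.38, -0.001, -0.001]
force: [0.3, 0.2, -4.7]
gripper_width: 0.251
```

Run:
```python
from plan import *
from bench import robot,cams
for n in ['wrist','top']:
    c=cams.capture(n);np.savez(f'pics/{n}6.npz',**c);cv2.imwrite(f'pics/{n}6.png',c['frame'][:,:,::-1])
    if n=='top': crop(c['frame'],270,130,430,270,5,'pics/top6c.png')
show([.5517,-.1097,.22],.776)
```

```text
6.55 [ 0.5527 -0.1076  0.2682] [7.108e-01 7.034e-01 1.000e-04] [-1.22  0.04 -4.8 ] 0.24654373134052524
[-0.0008, -0.0, 0.0021, -0.0011, 0.0004, 0.0241],
[-0.0008, -0.0, 0.0021, -0.0011, 0.0004, 0.0241],
```

View pics/wrist6.png

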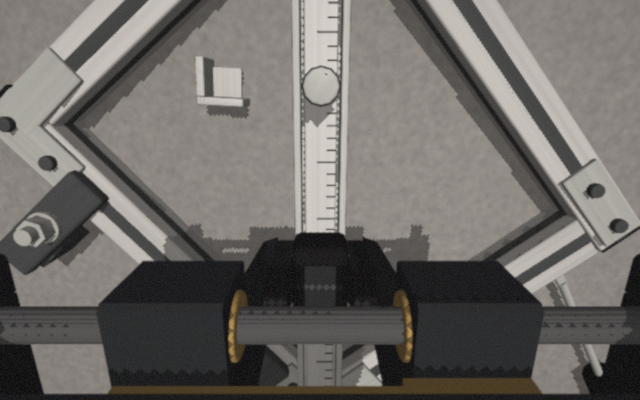

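View pics/top6c.png

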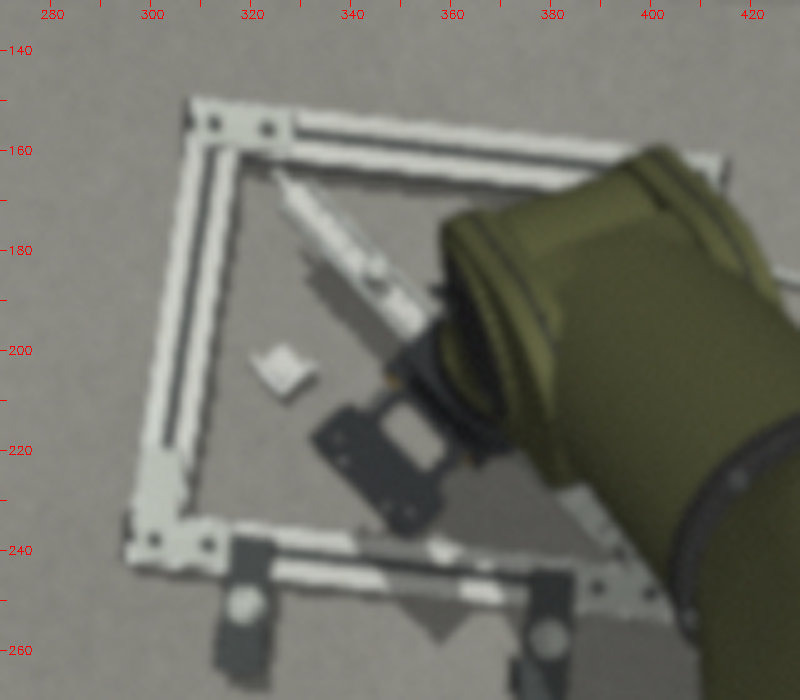

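```bash
python3 - <<'E' | tail -4
from fitf import *
c=np.load('pics/wrist6.npz')
J={k:off(res[k],.015) for k in 'LRFN'}
im=c['frame'][:,:,::-1].copy()
import itertools
for k in C:
    p=X(J[k[0]],J[k[1]]);print(k,w2px(c,[*p,.03]))
for s,(a,b) in dict(L=('FL','NL'),R=('FR','NR'),F=('FL','FR'),N=('NL','NR')).items():
    pa=X(J[a[0]],J[a[1]]);pb=X(J[b[0]],J[b[1]])
    q=[w2px(c,[*(pa+(pb-pa)*t),.03]) for t in np.linspace(.02,.98,60)]
    for x,y in q: cv2.circle(im,(int(round(x)),int(round(y))),1,(0,0,255),-1)
cv2.imwrite('pics/ov6.png',im)
E
```

```text
FL [ 326.69326083 -141.91930064]
FR [578.03717161 219.41234545]
NL [ 50.69502242 125.8303468 ]
NR [321.68294615 383.94382386]
```

View pics/ov6.png

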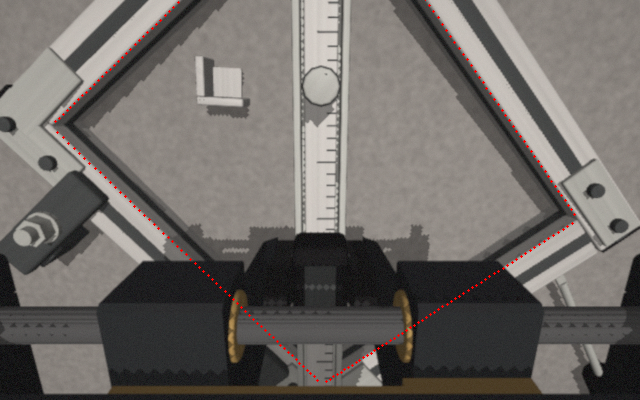

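Emit:
{"method": "step_arm", "body": {"commands": [[0,0,0.004,-0.002,0.001,0.03,-1],[0,0,0,0,0,0.03,-1],[0,0,0,0,0,0.018,-1],[0,0,0,0,0,0.005,-1],[0,0,0,0,0,0,-1],[0,0,0,0,0,0,-1]]}}

```text
clock: 7.15
ee_pos: [0.5526, -0.1109, 0.1866]
orientation: [0.926, 0.378, 0.001, 0.0]
force: [-0.2, -0.4, -3.8]
gripper_width: 0.25
```

```bash
cat > look.py <<'E'
import sys
from plan import *
from bench import robot,cams
def look(tag,names=('wrist',),top=(270,130,430,270,5)):
    for n in names:
        c=cams.capture(n);np.savez(f'pics/{n}{tag}.npz',**c);cv2.imwrite(f'pics/{n}{tag}.png',c['frame'][:,:,::-1])
        if n=='top': crop(c['frame'],*top,f'pics/top{tag}c.png')
    o=robot.get_obs();m=R.from_quat(o['orientation']).as_matrix()
    print(o['clock'],o['ee_pos'].round(4),'yaw',np.arctan2(m[1,0],m[0,0]).round(4),'F',o['force'].round(2),'Ftool',(m.T@o['force']).round(2),'w',round(o['gripper_width'],3))
look(sys.argv[1],sys.argv[2:])
E
python3 look.py 7 wrist side
```

```text
7.25 [ 0.5526 -0.1113  0.1868] yaw 0.7739 F [ 0.01 -0.22 -4.34] Ftool [-0.15  0.15  4.34] w 0.243
```

View pics/wrist7.png

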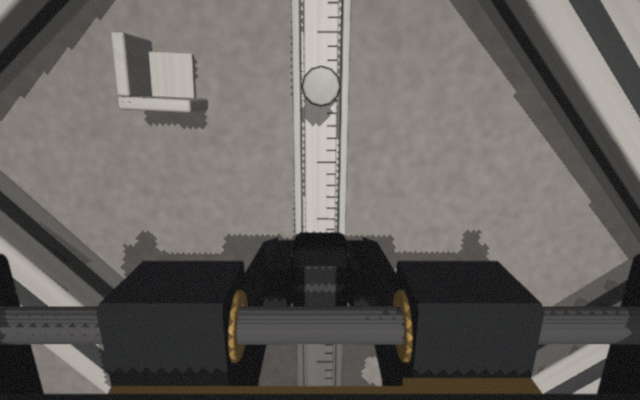

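View pics/side7.png

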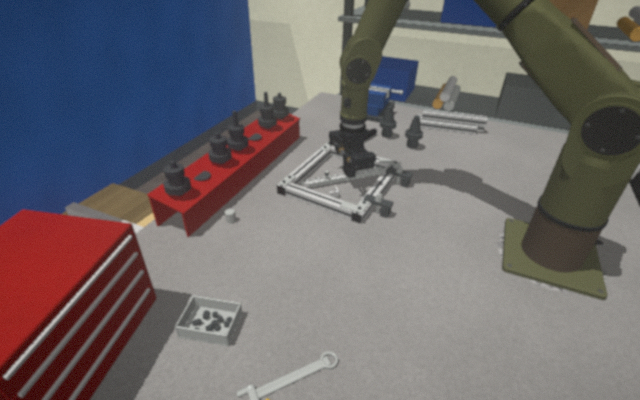

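Emit:
{"method": "step_arm", "body": {"commands": [[0,0,0,0,0,0.004,-1],[0,0,0,0,0,0.002,-1],[0,0,0,0,0,0.001,-1],[0,0,0,0,0,0,-1],[0,0,0,0,0,0,-1]]}}

```text
clock: 7.75
ee_pos: [0.5521, -0.1115, 0.1796]
orientation: [0.926, 0.377, 0.0, 0.0]
force: [-2.5, 0.5, 6.2]
gripper_width: 0.248
```

```bash
python3 look.py 8 top
python3 - <<'E'
from h import *
c=np.load('pics/top8.npz');crop(c['frame'],350,200,430,270,8,'pics/top8d.png')
E
```

```text
7.8 [ 0.5521 -0.1114  0.1796] yaw 0.7736 F [-1.71  0.    5.72] Ftool [-1.22 -1.2  -5.72] w 0.244
```

View pics/top8c.png

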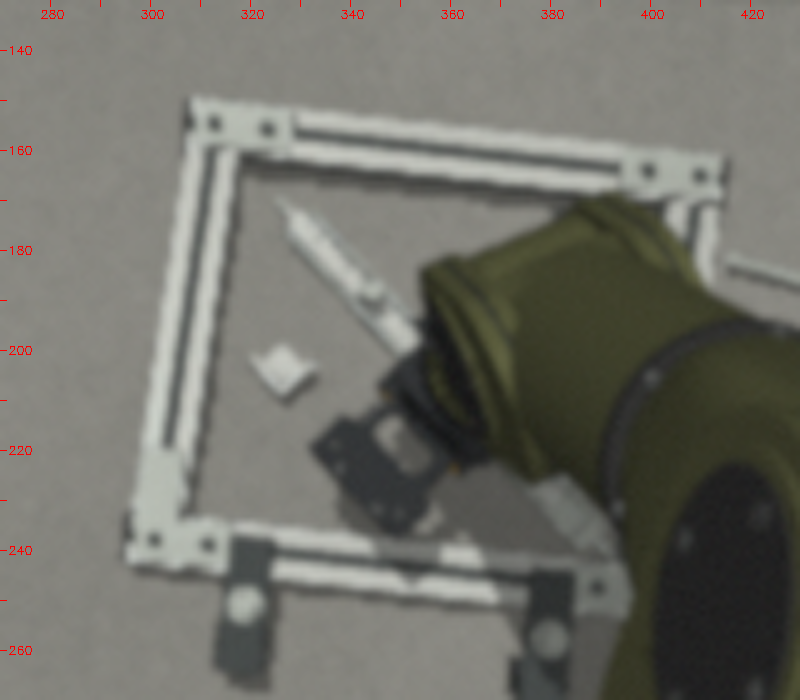

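Emit:
{"method": "step_arm", "body": {"commands": [[0,0,0,0,0,-0.0008,-1],[0,0,0,-0.001,0,0,-1],[0,0,0,-0.001,0,0,-1],[0,0,0,-0.001,0,0,-1],[0,0,0,0,0,0,-1]]}}

```text
clock: 8.3
ee_pos: [0.5504, -0.1132, 0.1796]
orientation: [0.926, 0.377, 0.001, -0.0]
force: [1.3, 2.0, -1.2]
gripper_width: 0.25
```

```bash
python3 look.py 9 top
python3 - <<'E'
from h import *
c=np.load('pics/top8.npz');print(px2w(c,325,169.5,.012))
E
```

```text
8.35 [ 0.5505 -0.1131  0.1796] yaw 0.7741 F [ 2.51  2.76 -1.88] Ftool [ 3.72 -0.22  1.89] w 0.247
[ 0.65914304 -0.00525378  0.012     ]
```

Emit:
{"method": "step_arm", "body": {"commands": [[0,0,0,0,0,0,-1],[0,0,0,-0.001,0,0,-1],[0,0,0,0,0,0,-1]]}}

```text
clock: 8.65
ee_pos: [0.5501, -0.1133, 0.1796]
orientation: [0.926, 0.378, 0.002, -0.0]
force: [3.4, 3.4, -3.3]
gripper_width: 0.249
```

```bash
python3 look.py 10
```

```text
8.65 [ 0.5501 -0.1133  0.1796] yaw 0.7748 F [ 3.41  3.42 -3.28] Ftool [ 4.82 -0.06  3.3 ] w 0.249
```

Emit:
{"method": "step_arm", "body": {"commands": [[0,0,0,0.0012,0,0,-0.2],[0,0,0,0,0,0,-0.2],[0,0,0,0,0,0,-0.2],[0,0,0,0,0,-0.006,-0.2],[0,0,0,0.022,0,-0.001,-0.2],[0,0,0,0.022,0,0,-1],[0,0,0,0,0,0,-1],[0,0,0,0,0,0,-1],[0,0,0,0,0,0,-1],[0,0,0,0,0,0,-1]], "squeeze": 20}}

```text
clock: 9.65
ee_pos: [0.5806, -0.0839, 0.1864]
orientation: [0.926, 0.377, -0.001, 0.0]
force: [0.5, -0.1, 0.0]
gripper_width: 0.005
```

```bash
python3 look.py 11 wrist top
```

```text
9.75 [ 0.581  -0.0835  0.1865] yaw 0.7728 F [ 0.07 -0.19  0.17] Ftool [-0.08  0.18 -0.17] w 0.003
```

View pics/wrist11.png

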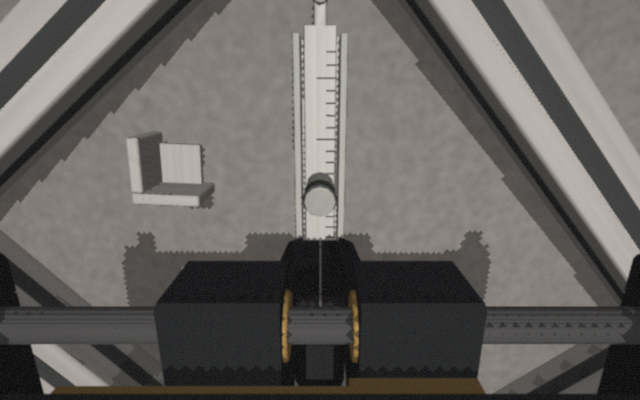

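View pics/top11c.png

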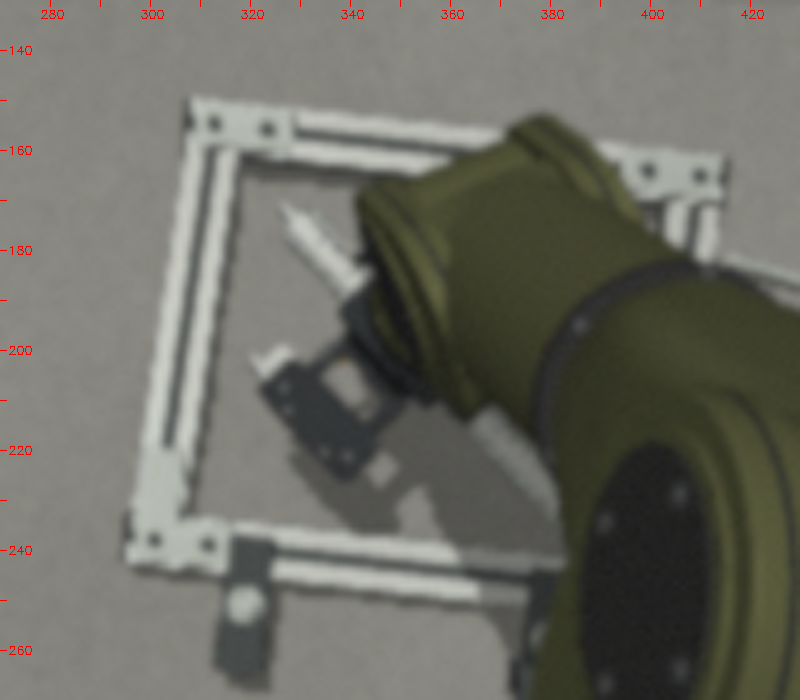

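Emit:
{"method": "step_arm", "body": {"commands": [[0,0,0,0.012,0,0,-1],[0,0,0,0.006,0,0,-1],[0,0,0,0.006,0,0,-1],[0,0,0,0.006,0,0,-1],[0,0,0,0.005,0,0,-1],[0,0,0,0.004,0,0,-1],[0,0,0,0.003,0,0,-1],[0,0,0,0,0,0,-1],[0,0,0,0,0,0,-1]]}}

```text
clock: 10.65
ee_pos: [0.6116, -0.0529, 0.1865]
orientation: [0.926, 0.377, 0.0, -0.0]
force: [-0.4, -0.1, 1.3]
gripper_width: 0.003
```

```bash
python3 look.py 12 wrist top
```

```text
10.75 [ 0.6115 -0.0531  0.1865] yaw 0.7739 F [ 0.15 -0.25 -0.42] Ftool [-0.07  0.28  0.42] w 0.004
```

View pics/wrist12.png

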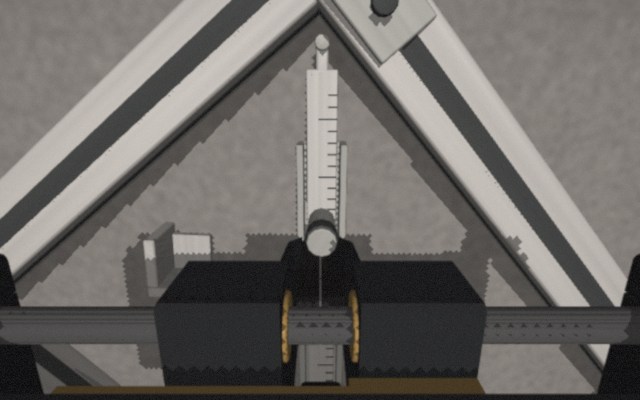

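View pics/top12c.png

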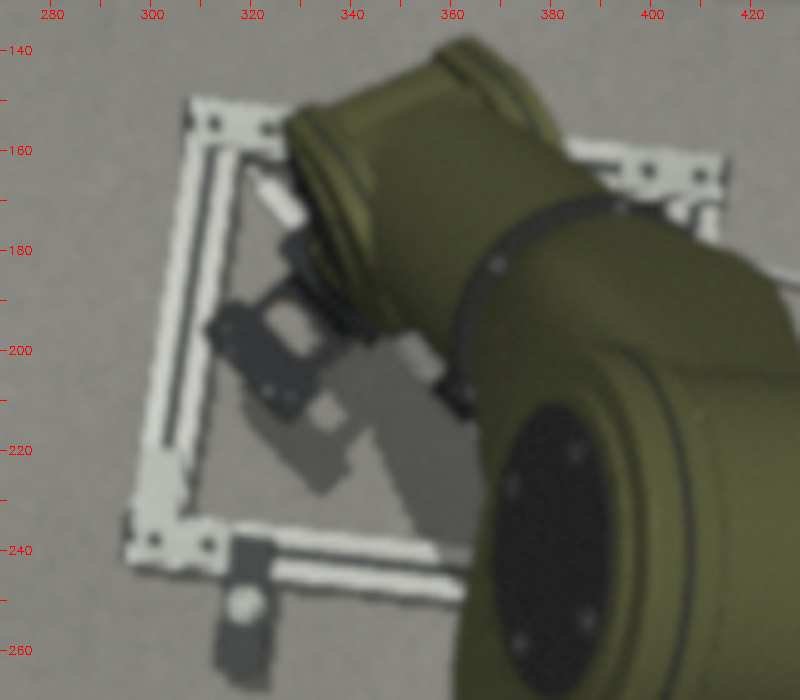

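Emit:
{"method": "step_arm", "body": {"commands": [[0,0,0,0.002,0,0,-1],[0,0,0,0.0015,0,0,-1],[0,0,0,0.001,0,0,-1],[0,0,0,0.001,0,0,-1],[0,0,0,0,0,0,-1]]}}

```text
clock: 11.25
ee_pos: [0.6156, -0.0493, 0.1865]
orientation: [0.926, 0.377, 0.0, -0.0]
force: [-0.5, -1.2, 0.1]
gripper_width: 0.004
```

```bash
python3 look.py 13 wrist; python3 -c "
from h import *
c=np.load('pics/wrist13.npz');crop(c['frame'],270,0,370,75,7,'pics/w13c.png')"
```

```text
11.3 [ 0.6156 -0.0493  0.1865] yaw 0.7739 F [-0.22  0.4  -0.15] Ftool [ 0.12 -0.44  0.15] w 0.002
```

View pics/w13c.png

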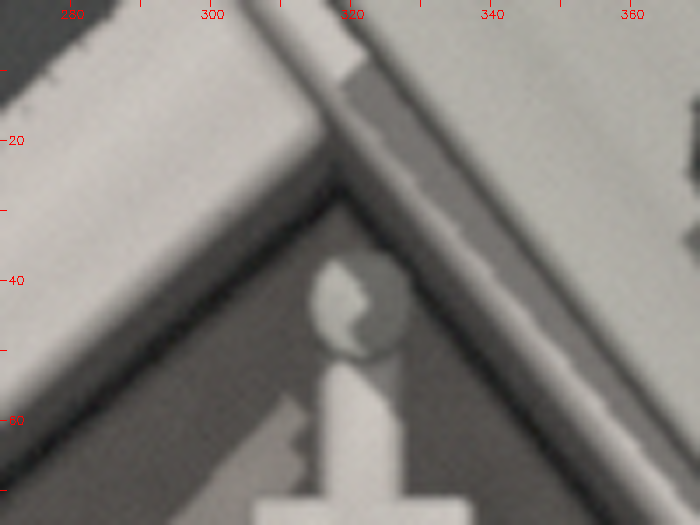

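Emit:
{"method": "step_arm", "body": {"commands": [[0,0,0,0.0007,0,0,-1],[0,0,0,0.0007,0,0,-1],[0,0,0,0.0007,0,0,-1],[0,0,0,0,0,0,-1]]}}

```text
clock: 11.7
ee_pos: [0.6165, -0.0485, 0.1864]
orientation: [0.926, 0.377, -0.001, 0.0]
force: [-3.6, -1.8, 2.6]
gripper_width: 0.003
```

```bash
python3 look.py 14 wrist; python3 -c "
from h import *
c=np.load('pics/wrist14.npz');crop(c['frame'],270,0,370,75,7,'pics/w14c.png')"
```

```text
11.75 [ 0.6165 -0.0485  0.1864] yaw 0.7734 F [-3.44 -1.99  1.57] Ftool [-3.86 -0.98 -1.57] w 0.007
```

View pics/w14c.png

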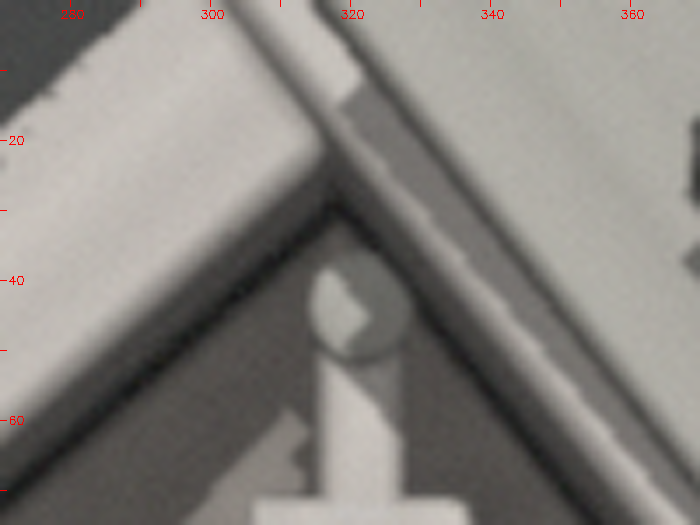

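Emit:
{"method": "step_arm", "body": {"commands": [[0,0,0,0,-0.001,0,-1],[0,0,0,0,-0.001,0,-1],[0,0,0,0,-0.001,0,-1],[0,0,0,0,0,0,-1]]}}

```text
clock: 12.15
ee_pos: [0.6153, -0.0458, 0.1867]
orientation: [0.926, 0.377, 0.001, 0.0]
force: [0.2, -2.4, -0.4]
gripper_width: 0.009
```

```bash
python3 look.py 15 wrist; python3 -c "
from h import *
c=np.load('pics/wrist15.npz');crop(c['frame'],270,0,370,75,7,'pics/w15c.png')"
```

```text
12.2 [ 0.6153 -0.0458  0.1866] yaw 0.7738 F [-0.17 -2.66  0.96] Ftool [-1.98  1.78 -0.96] w 0.004
```

View pics/w15c.png

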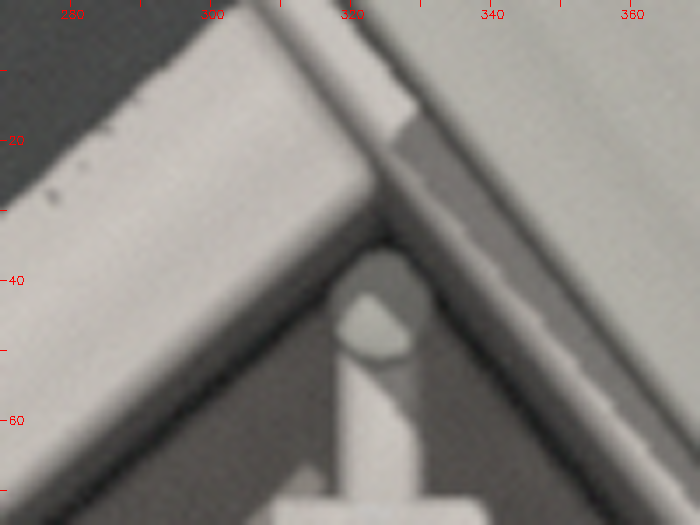

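Emit:
{"method": "step_arm", "body": {"commands": [[0,0,0,0.0005,0.0005,0,-1],[0,0,0,0.0004,0,0,-1],[0,0,0,0,0,0,-1],[0,0,0,0,0,0,-1]]}}

```text
clock: 12.6
ee_pos: [0.6157, -0.0457, 0.1865]
orientation: [0.926, 0.377, -0.0, 0.0]
force: [-2.3, -3.6, 1.7]
gripper_width: 0.003
```

```bash
for i in 1 2 3 4; do python3 look.py 16 wrist; done
```

```text
12.65 [ 0.6157 -0.0457  0.1865] yaw 0.7737 F [-2.31 -3.15  1.63] Ftool [-3.86  0.64 -1.63] w 0.007
12.7 [ 0.6157 -0.0457  0.1866] yaw 0.7737 F [-2.81 -3.23  2.34] Ftool [-4.27  0.34 -2.34] w 0.007
12.75 [ 0.6157 -0.0457  0.1865] yaw 0.7737 F [-3.26 -3.42  1.95] Ftool [-4.73  0.17 -1.95] w 0.001
12.8 [ 0.6157 -0.0457  0.1865] yaw 0.7737 F [-2.93 -2.94  2.88] Ftool [-4.15  0.06 -2.88] w 0.007
```

Emit:
{"method": "step_arm", "body": {"commands": [[0,0,0,0,0,0,-1],[0,0,0,0,0,0,-1],[0,0,0,0,0,0,-1],[0,0,0,0,0,0,-1],[0,0,0,0,0,0,-1]]}}

```text
clock: 13.3
ee_pos: [0.6157, -0.0457, 0.1865]
orientation: [0.926, 0.377, -0.0, 0.0]
force: [-4.8, -3.5, 3.9]
gripper_width: 0.008
```

```bash
python3 look.py 17 wrist side; python3 -c "
from h import *
c=np.load('pics/wrist17.npz');crop(c['frame'],270,0,370,75,7,'pics/w17c.png')
c=np.load('pics/side17.npz');crop(c['frame'],270,120,430,230,5,'pics/s17c.png')"
```

```text
13.4 [ 0.6157 -0.0457  0.1865] yaw 0.7737 F [-3.64 -4.52  3.58] Ftool [-5.77  0.69 -3.58] w 0.006
```

View pics/s17c.png

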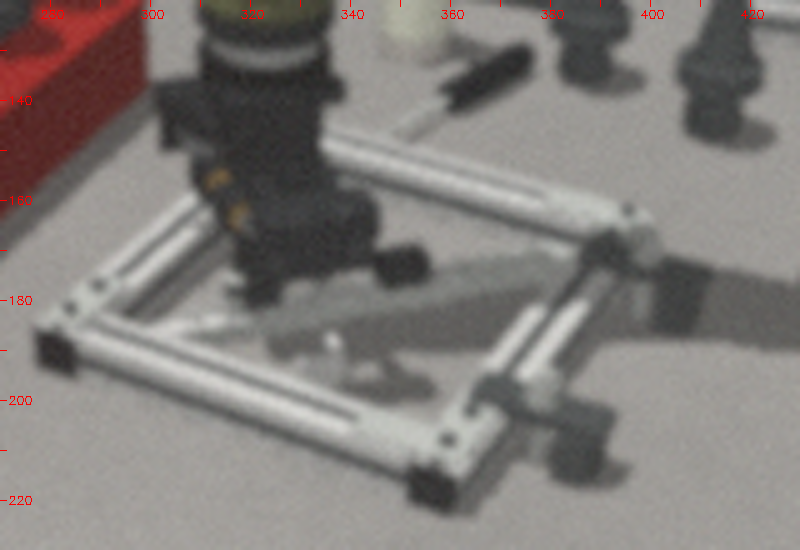

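View pics/w17c.png

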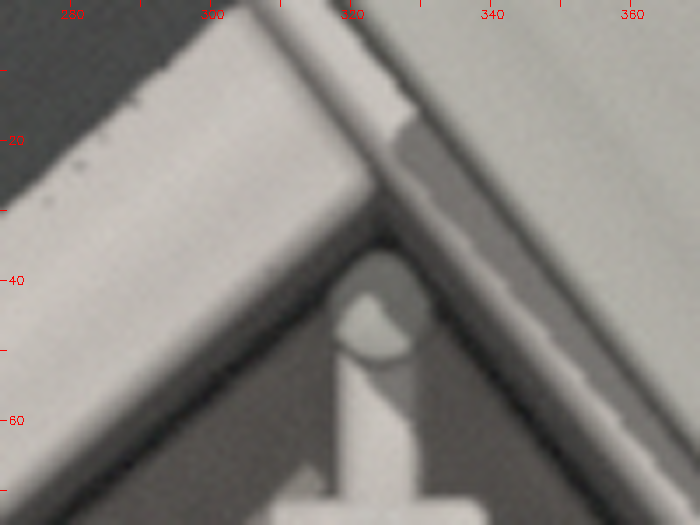

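Emit:
{"method": "step_arm", "body": {"commands": [[0,0,0,-0.0005,0,-0.0003,-1],[0,0,0,0,0,0,-1]]}}

```text
clock: 13.6
ee_pos: [0.6156, -0.0458, 0.1866]
orientation: [0.926, 0.377, 0.0, -0.0]
force: [-2.3, -3.2, -0.1]
gripper_width: 0.008
```

```bash
python3 look.py 18; python3 -c "
from h import *
c=np.load('pics/wrist17.npz')
# seat/nose: estimate nose world at z=.015
print(px2w(c,324,43,.015))
"
```

```text
13.6 [ 0.6156 -0.0458  0.1866] yaw 0.774 F [-2.3  -3.23 -0.07] Ftool [-3.9   0.7   0.07] w 0.008
[0.6810596  0.01709108 0.015     ]
```

Emit:
{"method": "step_arm", "body": {"commands": [[0,0,0,0,0,0,-1],[0,0,0,0,0,0,-1],[0,0,0,0,0,0,-1]]}}

```text
clock: 13.9
ee_pos: [0.6156, -0.0458, 0.1867]
orientation: [0.926, 0.377, 0.0, -0.0]
force: [-1.9, -2.4, -1.6]
gripper_width: 0.005
```

Emit:
{"method": "step_arm", "body": {"commands": [[0,0,0,-0.0001,0,0,-1],[0,0,0,0,0,0,-1],[0,0,0,0,0,0,-1]]}}

```text
clock: 14.2
ee_pos: [0.6156, -0.0458, 0.1867]
orientation: [0.926, 0.377, 0.0, -0.0]
force: [-2.0, -2.8, -2.2]
gripper_width: 0.005
```

```bash
python3 look.py 19
```

```text
14.2 [ 0.6156 -0.0458  0.1867] yaw 0.774 F [-2.03 -2.78 -2.16] Ftool [-3.4   0.56  2.16] w 0.005
```

Emit:
{"method": "step_arm", "body": {"commands": [[0,0,0,-0.004,0,0,-1],[0,0,0,-0.002,0,-0.02,-1],[0,0,0,-0.03,0,-0.035,-0.2],[0,0,0,-0.042,0,-0.025,-0.2],[0,0,0,-0.045,0,-0.01,-0.2],[0,0,0,-0.045,0,0,-0.2],[0,0,0,-0.045,0,0,-0.2],[0,0,0,-0.03,0,0,-0.2],[0,0,0,0,0,0,-0.2],[0,0,0,0,0,0,-0.2]]}}

```text
clock: 15.2
ee_pos: [0.4426, -0.2155, 0.2774]
orientation: [0.926, 0.377, 0.002, 0.0]
force: [0.8, 0.4, -0.1]
gripper_width: 0.403
```

```bash
python3 look.py 20 wrist;  python3 -c "
from h import *
c=np.load('pics/wrist20.npz');crop(c['frame'],280,150,380,260,6,'pics/w20c.png')"
```

```text
15.25 [ 0.4432 -0.2148  0.2773] yaw 0.7753 F [ 0.89 -0.26  0.78] Ftool [ 0.45  0.81 -0.78] w 0.402
```

View pics/wrist20.png

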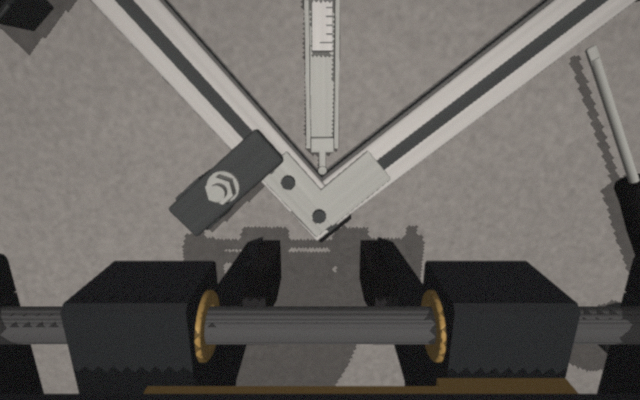

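View pics/w20c.png

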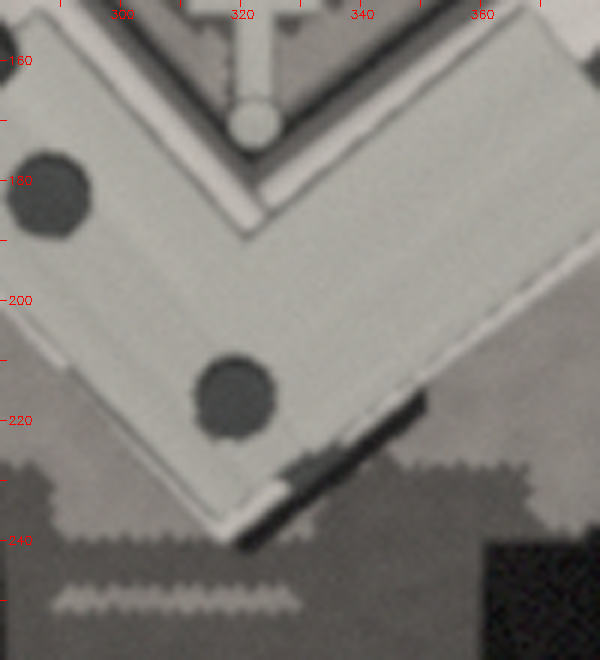

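Emit:
{"method": "step_arm", "body": {"commands": [[0,0,0,0.045,0,0.01,-0.2],[0,0,0,0.045,0,0.015,-0.2],[0,0,0,0.045,0.001,0.015,-0.2],[0,0,0,0.012,0,0.02,-0.2],[0,0,0,0,0,0.02,-0.2],[0,0,0,0,0,0.0175,-0.2],[0,0,0,0,0,0,-0.2],[0,0,0,0,0,0,-0.2]]}}

```text
clock: 16.05
ee_pos: [0.5484, -0.1122, 0.1795]
orientation: [0.926, 0.378, 0.001, -0.0]
force: [0.5, 0.6, -0.0]
gripper_width: 0.403
```

```bash
python3 look.py 21 wrist
```

```text
16.1 [ 0.5484 -0.1127  0.18  ] yaw 0.7752 F [-0.03 -0.66  0.37] Ftool [-0.48  0.45 -0.37] w 0.398
```

View pics/wrist21.png

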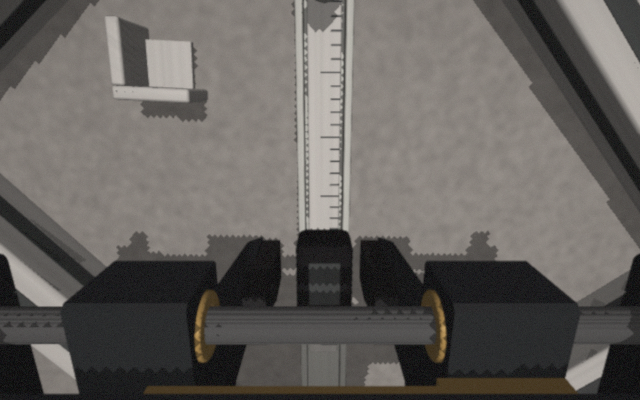

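Emit:
{"method": "step_arm", "body": {"commands": [[0,0,0,0,0,0,-1],[0,0,0,0,0,0,-1],[0,0,0,0,0,0,-1],[0,0,0,0,0,-0.005,-1],[0,0,0,0,0,-0.03,-1],[0,0,0,0,0,-0.03,-1],[0,0,0,0,0,-0.025,-1],[0,0,0,0,0,0,-1],[0,0,0,0,0,0,-1]], "squeeze": 25}}

```text
clock: 17.0
ee_pos: [0.5469, -0.114, 0.2688]
orientation: [0.926, 0.377, -0.001, -0.0]
force: [-0.6, 0.2, -4.6]
gripper_width: 0.251
```

```bash
python3 look.py 22 wrist; python3 - <<'E' 2>&1 | grep -v -e std -e slot -e FL -e FR -e NL -e NR
from tgt import *
s,y,u=place('NL','FR',.005)
print(s,y)
from plan import *
show([*s,.27],y,n=14)
E
```

```text
17.05 [ 0.5466 -0.114   0.2681] yaw 0.7736 F [-0.27  0.05 -5.45] Ftool [-0.15 -0.22  5.45] w 0.243
[ 0.55282899 -0.06873766] -0.97202710689848
17.05 [ 0.5466 -0.114   0.2681] [ 0.7154  0.6987 -0.0021] [-0.27  0.05 -5.45] 0.24286841351989896
[0.0, 0.0002, 0.1247, 0.0026, -0.002, -0.0001],
[0.0, 0.0002, 0.1247, 0.0023, -0.0023, -0.0001],
[0.0, 0.0002, 0.1247, 0.002, -0.0026, -0.0001],
[0.0, 0.0002, 0.1247, 0.0017, -0.0028, -0.0001],
[0.0, 0.0002, 0.1247, 0.0013, -0.003, -0.0001],
[0.0, 0.0002, 0.1247, 0.0009, -0.0031, -0.0001],
[0.0, 0.0002, 0.1247, 0.0005, -0.0032, -0.0001],
[0.0, 0.0002, 0.1247, 0.0001, -0.0033, -0.0001],
[0.0, 0.0002, 0.1247, -0.0003, -0.0032, -0.0001],
[0.0, 0.0002, 0.1247, -0.0007, -0.0032, -0.0001],
[0.0, 0.0002, 0.1247, -0.0011, -0.0031, -0.0001],
[0.0, 0.0002, 0.1247, -0.0015, -0.0029, -0.0001],
[0.0, 0.0002, 0.1247, -0.0018, -0.0027, -0.0001],
[0.0, 0.0002, 0.1247, -0.0021, -0.0025, -0.0001],
```

View pics/wrist22.png

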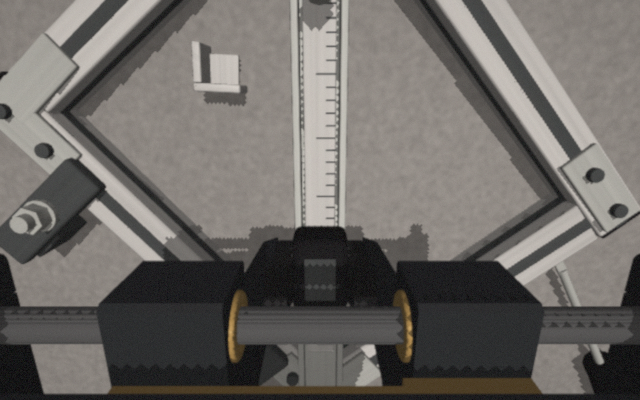

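Emit:
{"method": "step_arm", "body": {"commands": [[0,0,0.125,0.0026,-0.002,0,-1],[0,0,0.125,0.0023,-0.0023,0,-1],[0,0,0.125,0.002,-0.0026,0,-1],[0,0,0.125,0.0017,-0.0028,0,-1],[0,0,0.125,0.0013,-0.003,0,-1],[0,0,0.125,0.0009,-0.0031,0,-1],[0,0,0.125,0.0005,-0.0032,0,-1],[0,0,0.125,0.0001,-0.0033,0,-1],[0,0,0.125,-0.0003,-0.0032,0,-1],[0,0,0.125,-0.0007,-0.0032,0,-1]]}}

```text
clock: 18.05
ee_pos: [0.5511, -0.081, 0.2673]
orientation: [0.971, -0.238, -0.002, 0.001]
force: [-0.3, 0.1, -4.8]
gripper_width: 0.247
```

Emit:
{"method": "step_arm", "body": {"commands": [[0,0,0.125,-0.001,-0.003,0,-1],[0,0,0.125,-0.0015,-0.003,0,-1],[0,0,0.125,-0.002,-0.0027,0,-1],[0,0,0.122,-0.002,-0.0025,0,-1],[0,0,0,0,0,0,-1],[0,0,0,0,0,0,-1],[0,0,0,0,0,0,-1]]}}

```text
clock: 18.75
ee_pos: [0.5535, -0.0687, 0.2686]
orientation: [0.884, -0.467, -0.001, 0.0]
force: [0.3, 0.3, -3.7]
gripper_width: 0.251
```

```bash
python3 look.py 23 wrist; python3 - <<'E' 2>&1 | tail -5
from plan import *
show([.5528,-.0687,.187],-.972,vmax=.035)
from bench import robot
print(robot.get_obs()['joint_pos'])
E
```

```text
18.8 [ 0.5535 -0.0688  0.2689] yaw -0.9719 F [ 0.38 -0.17 -4.65] Ftool [ 0.36 -0.23  4.65] w 0.249
[0.0003, 0.0001, 0.0, -0.0001, 0.0002, 0.0273],
[0.0003, 0.0001, 0.0, -0.0002, 0.0002, 0.0273],
[0.0003, 0.0001, 0.0, -0.0002, 0.0002, 0.0273],
[-0.02139944  0.80676587  0.10611991  1.88931533 -0.17431882  0.45516895
 -2.33363071]
```

View pics/wrist23.png

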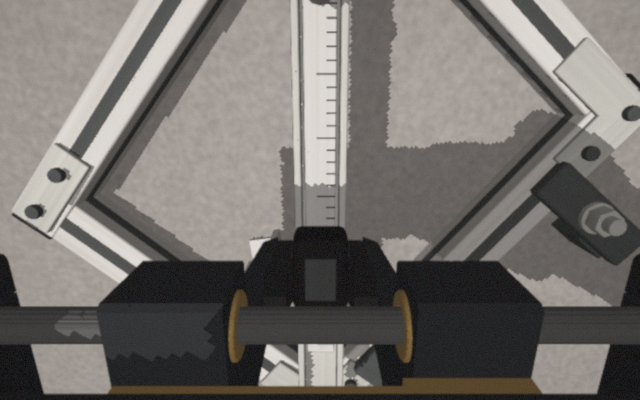

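Emit:
{"method": "step_arm", "body": {"commands": [[0,0,0,0,0,0.03,-1],[0,0,0,0,0,0.03,-1],[0,0,0,0,0,0.022,-1],[0,0,0,0,0,0,-1],[0,0,0,0,0,0,-1]]}}

```text
clock: 19.3
ee_pos: [0.5538, -0.0689, 0.1875]
orientation: [0.884, -0.468, -0.0, 0.0]
force: [0.1, 0.1, -3.9]
gripper_width: 0.251
```

```bash
python3 look.py 24 wrist top side; python3 -c "
from h import *
c=np.load('pics/side24.npz');crop(c['frame'],270,120,430,230,5,'pics/s24c.png')"
```

```text
19.45 [ 0.5544 -0.0688  0.1887] yaw -0.9732 F [ 0.07 -0.03 -4.01] Ftool [ 0.06 -0.04  4.01] w 0.241
```

View pics/wrist24.png

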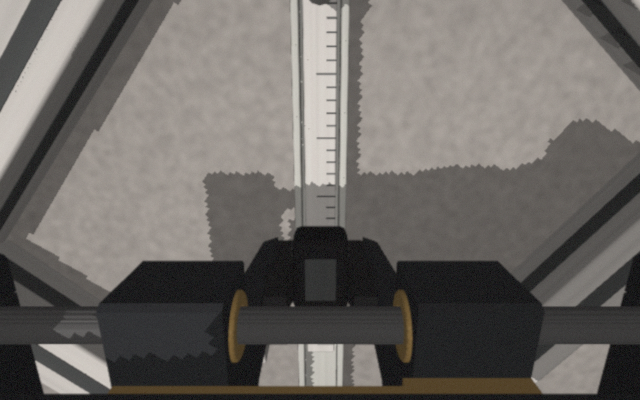

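View pics/top24c.png

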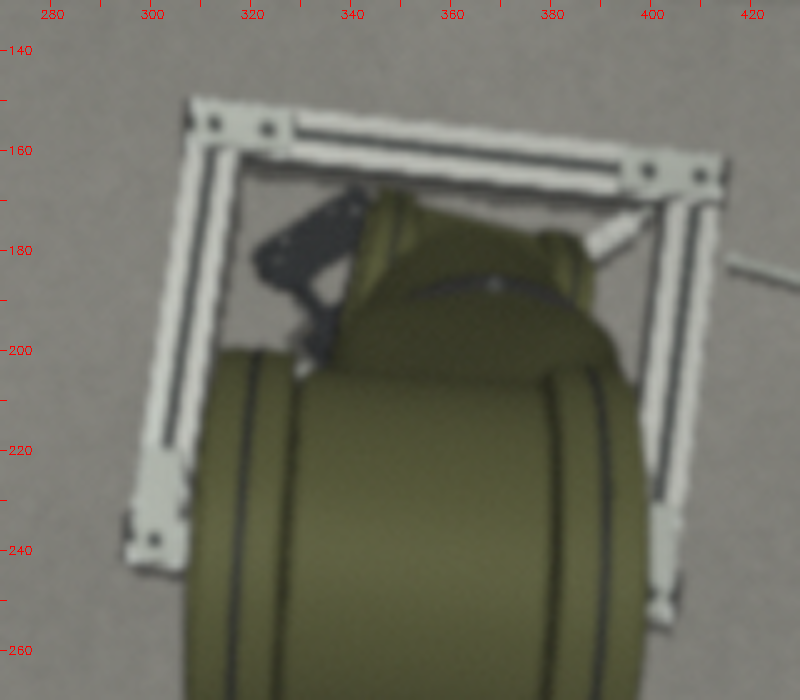

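View pics/s24c.png

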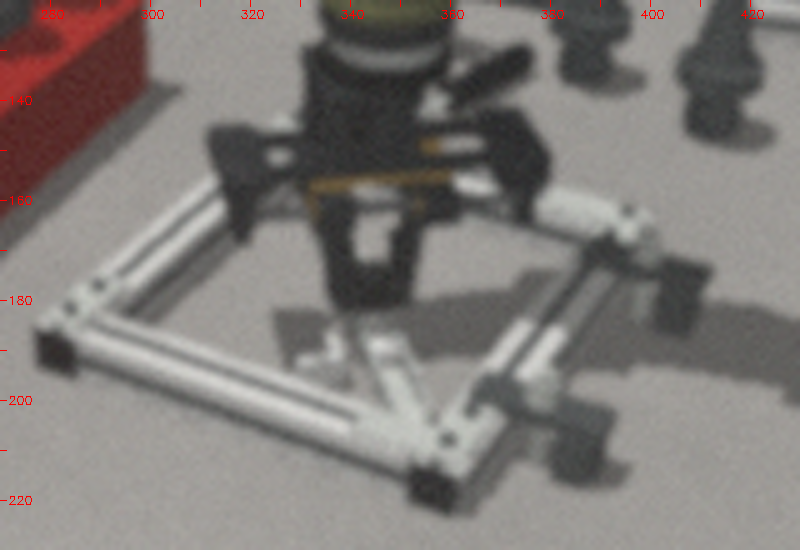

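Emit:
{"method": "step_arm", "body": {"commands": [[0,0,0,0,0,0.004,-1],[0,0,0,0,0,0.003,-1],[0,0,0,0,0,0.0008,-1],[0,0,0,0,0,0,-1],[0,0,0,0,0,0,-1]]}}

```text
clock: 19.95
ee_pos: [0.5539, -0.0685, 0.1803]
orientation: [0.884, -0.468, 0.0, -0.0]
force: [-1.4, 0.8, 6.3]
gripper_width: 0.248
```

```bash
python3 look.py 25
```

```text
19.95 [ 0.5539 -0.0685  0.1803] yaw -0.9731 F [-1.41  0.76  6.31] Ftool [-1.41  0.74 -6.31] w 0.248
```

Emit:
{"method": "step_arm", "body": {"commands": [[0,0,0,-0.001,0,-0.0007,-1],[0,0,0,-0.001,0,0,-1],[0,0,0,-0.001,0,0,-1],[0,0,0,-0.001,0,0,-1],[0,0,0,0,0,0,-1]]}}

```text
clock: 20.45
ee_pos: [0.5518, -0.0654, 0.1803]
orientation: [0.884, -0.468, 0.001, 0.0]
force: [1.0, -2.7, -1.0]
gripper_width: 0.244
```

```bash
python3 look.py 26
```

```text
20.45 [ 0.5518 -0.0654  0.1803] yaw -0.9734 F [ 1.03 -2.72 -1.02] Ftool [2.83 0.68 1.02] w 0.244
```

Emit:
{"method": "step_arm", "body": {"commands": [[0,0,0,-0.001,0,0,-1],[0,0,0,-0.0005,0,0,-1],[0,0,0,0,0,0,-1]]}}

```text
clock: 20.75
ee_pos: [0.5509, -0.0643, 0.1803]
orientation: [0.884, -0.468, 0.001, 0.0]
force: [2.0, -2.2, -1.3]
gripper_width: 0.245
```

```bash
python3 look.py 27
```

```text
20.75 [ 0.5509 -0.0643  0.1803] yaw -0.9733 F [ 2.03 -2.16 -1.27] Ftool [ 2.93 -0.47  1.28] w 0.245
```

Emit:
{"method": "step_arm", "body": {"commands": [[0,0,0,-0.0007,0,0,-1],[0,0,0,0,0,0,-1]]}}

```text
clock: 20.95
ee_pos: [0.5505, -0.064, 0.1803]
orientation: [0.884, -0.468, 0.001, 0.0]
force: [3.0, -4.1, -0.4]
gripper_width: 0.247
```

```bash
python3 look.py 28
```

```text
20.95 [ 0.5505 -0.064   0.1803] yaw -0.9733 F [ 3.04 -4.12 -0.45] Ftool [ 5.12 -0.19  0.45] w 0.247
```

Emit:
{"method": "step_arm", "body": {"commands": [[0,0,0,0.0012,0,0,-0.2],[0,0,0,0,0,0,-0.2],[0,0,0,0,0,0,-0.2],[0,0,0,0,0,-0.0065,-0.2],[0,0,0,0.03,0,0,-0.2],[0,0,0,0.03,0,0,-0.2],[0,0,0,0.016,0,0,-1],[0,0,0,0,0,0,-1],[0,0,0,0,0,0,-1],[0,0,0,0,0,0,-1]], "squeeze": 20}}

```text
clock: 21.95
ee_pos: [0.593, -0.1255, 0.1866]
orientation: [0.884, -0.467, -0.001, -0.0]
force: [-0.7, -0.2, 0.6]
gripper_width: 0.056
```

```bash
python3 look.py 29 wrist
```

```text
22.0 [ 0.5931 -0.1255  0.1866] yaw -0.9714 F [-0.7   0.68 -0.46] Ftool [-0.95  0.19  0.46] w 0.017
```

View pics/wrist29.png

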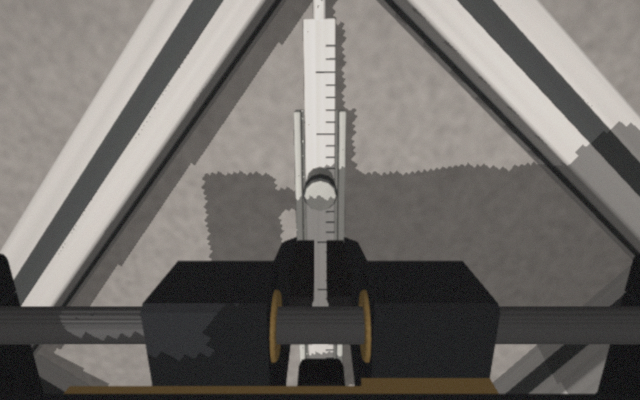

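Emit:
{"method": "step_arm", "body": {"commands": [[0,0,0,0.009,0,0,-1],[0,0,0,0.005,0,0,-1],[0,0,0,0.004,0,0,-1],[0,0,0,0.004,0,0,-1],[0,0,0,0.003,0,0,-1],[0,0,0,0.002,0,0,-1],[0,0,0,0,0,0,-1],[0,0,0,0,0,0,-1]]}}

```text
clock: 22.8
ee_pos: [0.6089, -0.1497, 0.1867]
orientation: [0.884, -0.468, 0.0, 0.0]
force: [0.2, -0.4, 0.3]
gripper_width: 0.008
```

```bash
python3 look.py 30 wrist; python3 -c "
from h import *
c=np.load('pics/wrist30.npz');crop(c['frame'],270,0,370,75,7,'pics/w30c.png')"
```

```text
22.85 [ 0.6089 -0.1497  0.1867] yaw -0.9733 F [0.48 0.09 0.29] Ftool [ 0.2  -0.45 -0.29] w 0.001
```

View pics/w30c.png

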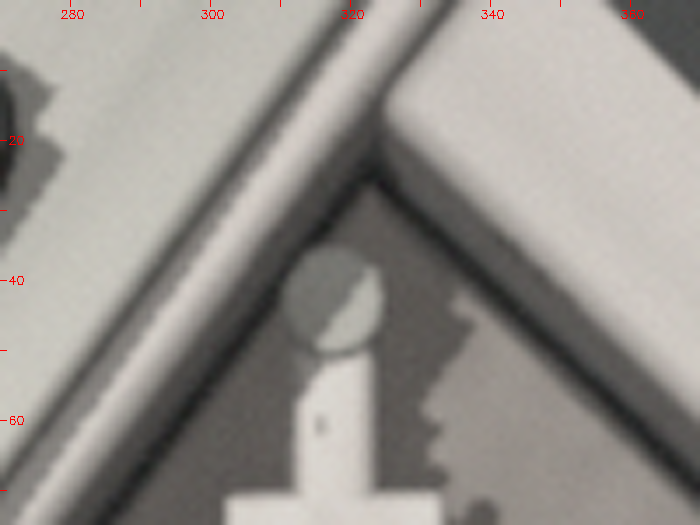

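Emit:
{"method": "step_arm", "body": {"commands": [[0,0,0,0.0007,0,0,-1],[0,0,0,0.0007,0.0005,0,-1],[0,0,0,0.0003,0.001,0,-1],[0,0,0,0,0.001,0,-1],[0,0,0,0,0,0,-1]]}}

```text
clock: 23.35
ee_pos: [0.6077, -0.1522, 0.1867]
orientation: [0.884, -0.468, -0.0, -0.0]
force: [0.1, 1.3, -0.1]
gripper_width: 0.01
```

```bash
python3 look.py 31 wrist; python3 -c "
from h import *
c=np.load('pics/wrist31.npz');crop(c['frame'],270,0,370,75,7,'pics/w31c.png')"
```

```text
23.4 [ 0.6077 -0.1522  0.1867] yaw -0.9731 F [-1.05  1.62  0.08] Ftool [-1.93 -0.04 -0.08] w 0.005
```

View pics/w31c.png

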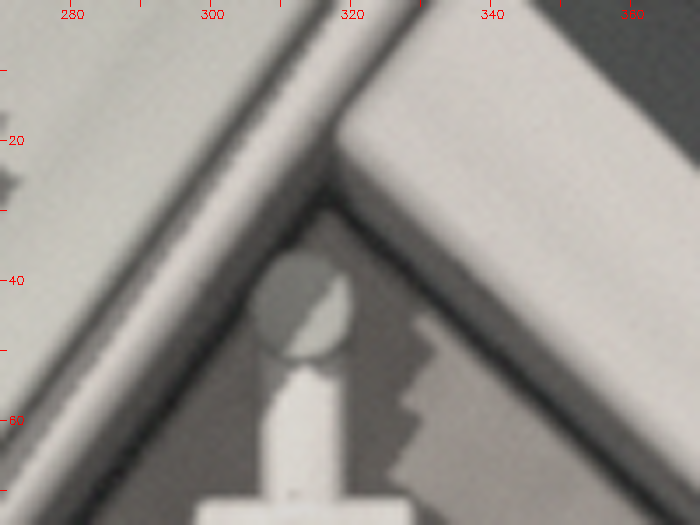

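Emit:
{"method": "step_arm", "body": {"commands": [[0,0,0,0.0007,0,0,-1],[0,0,0,0.0003,0.001,0,-1],[0,0,0,0.0003,0.001,0,-1],[0,0,0,0,0.001,0,-1],[0,0,0,0,0,0,-1]]}}

```text
clock: 23.9
ee_pos: [0.6062, -0.1553, 0.1868]
orientation: [0.884, -0.468, 0.0, -0.0]
force: [1.6, 2.1, -0.2]
gripper_width: 0.005
```

```bash
python3 look.py 32 wrist; python3 -c "
from h import *
c=np.load('pics/wrist32.npz');crop(c['frame'],270,0,370,75,7,'pics/w32c.png')"
```

```text
23.95 [ 0.6063 -0.1553  0.1868] yaw -0.9733 F [ 1.06  1.44 -0.49] Ftool [-0.59 -1.68  0.49] w 0.003
```

View pics/w32c.png

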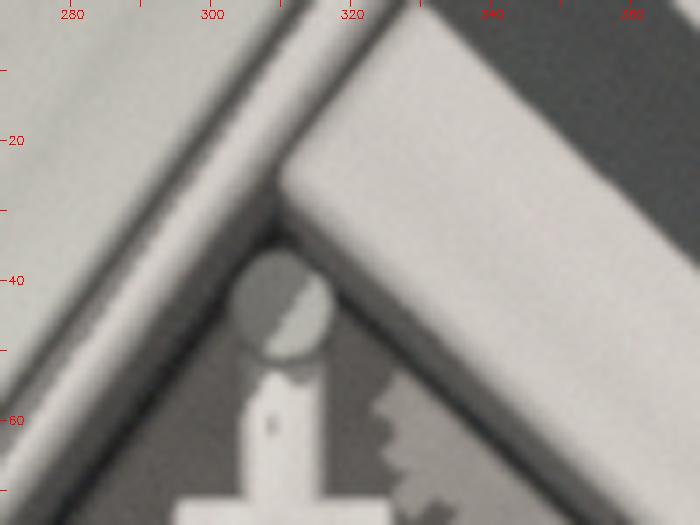

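Emit:
{"method": "step_arm", "body": {"commands": [[0,0,0,0.0005,-0.0004,0,-1],[0,0,0,0.0005,0,0,-1],[0,0,0,0,0,0,-1]]}}

```text
clock: 24.25
ee_pos: [0.6068, -0.1554, 0.1867]
orientation: [0.884, -0.468, -0.0, -0.0]
force: [-0.5, 3.4, 2.3]
gripper_width: 0.006
```

```bash
python3 look.py 33; python3 look.py 33 wrist;python3 look.py 33 wrist
```

```text
24.25 [ 0.6068 -0.1554  0.1867] yaw -0.973 F [-0.49  3.39  2.28] Ftool [-3.08 -1.5  -2.27] w 0.006
24.3 [ 0.6067 -0.1554  0.1867] yaw -0.973 F [-0.49  2.52  1.11] Ftool [-2.36 -1.01 -1.11] w 0.003
24.35 [ 0.6068 -0.1554  0.1867] yaw -0.973 F [-0.93  3.32  1.56] Ftool [-3.27 -1.09 -1.55] w 0.008
```

Emit:
{"method": "step_arm", "body": {"commands": [[0,0,0,0.0004,-0.0002,0,-1],[0,0,0,0,0,0,-1],[0,0,0,0,0,0,-1]]}}

```text
clock: 24.65
ee_pos: [0.6069, -0.1555, 0.1867]
orientation: [0.884, -0.468, -0.001, -0.0]
force: [-2.3, 3.9, 3.2]
gripper_width: 0.005
```

```bash
python3 look.py 34; python3 look.py 34 wrist;python3 look.py 34 wrist; python3 -c "
from h import *
c=np.load('pics/wrist34.npz');crop(c['frame'],270,0,370,75,7,'pics/w34c.png')"
```

```text
24.65 [ 0.6069 -0.1555  0.1867] yaw -0.9729 F [-2.34  3.93  3.21] Ftool [-4.57 -0.27 -3.21] w 0.005
24.7 [ 0.6069 -0.1556  0.1867] yaw -0.973 F [-2.51  3.52  3.31] Ftool [-4.33  0.09 -3.3 ] w 0.004
24.75 [ 0.607  -0.1556  0.1867] yaw -0.973 F [-2.16  4.14  4.42] Ftool [-4.64 -0.54 -4.42] w 0.009
```

View pics/w34c.png

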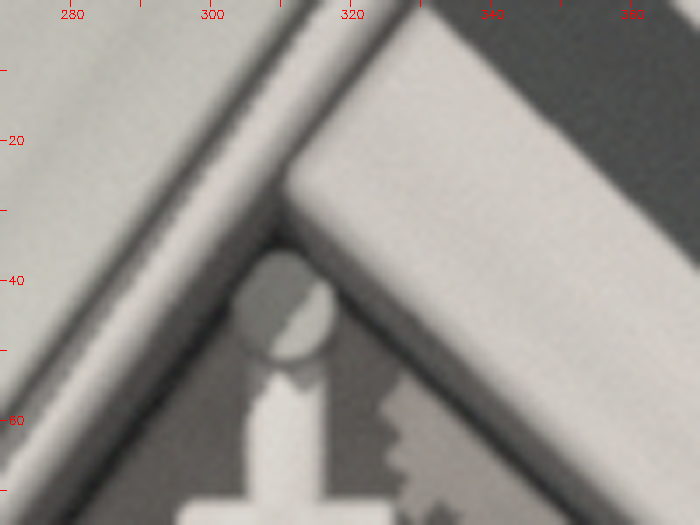

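Emit:
{"method": "step_arm", "body": {"commands": [[0,0,0,-0.0001,0,-0.0003,-1],[0,0,0,0,0,0,-1],[0,0,0,-0.0001,0,0,-1],[0,0,0,0,0,0,-1]]}}

```text
clock: 25.15
ee_pos: [0.6069, -0.1555, 0.1867]
orientation: [0.884, -0.468, -0.001, 0.0]
force: [-2.5, 4.2, -0.0]
gripper_width: 0.005
```

Emit:
{"method": "step_arm", "body": {"commands": [[0,0,0,0,0,0,-1],[0,0,0,-0.0001,0,0,-1],[0,0,0,0,0,0,-1]]}}

```text
clock: 25.45
ee_pos: [0.6069, -0.1555, 0.1868]
orientation: [0.884, -0.468, -0.0, 0.0]
force: [-2.0, 4.1, -0.4]
gripper_width: 0.003
```

```bash
python3 look.py 35;python3 look.py 35 wrist
```

```text
25.45 [ 0.6069 -0.1555  0.1868] yaw -0.9731 F [-2.03  4.09 -0.4 ] Ftool [-4.53 -0.62  0.4 ] w 0.003
25.5 [ 0.6069 -0.1555  0.1867] yaw -0.973 F [-3.04  3.97  1.16] Ftool [-5.    0.28 -1.16] w 0.002
```

Emit:
{"method": "step_arm", "body": {"commands": [[0,0,0,-0.004,0,0,-1],[0,0,0,-0.003,0,-0.02,-1],[0,0,0,-0.03,-0.003,-0.035,-1],[0,0,0,-0.042,0,-0.025,-1],[0,0,0,-0.045,0,-0.01,-1],[0,0,0,-0.045,0,0,-1],[0,0,0,-0.045,0,0,-1],[0,0,0,-0.035,0,0,-1],[0,0,0,0,0,0,-1],[0,0,0,0,0,0,-1]]}}

```text
clock: 26.5
ee_pos: [0.4705, 0.0515, 0.2775]
orientation: [0.884, -0.467, 0.002, -0.0]
force: [0.1, 0.4, 0.2]
gripper_width: 0.004
```

```bash
python3 look.py 36 wrist;  python3 -c "
from h import *
c=np.load('pics/wrist36.npz');crop(c['frame'],270,130,390,250,5,'pics/w36c.png')"
```

```text
26.55 [0.4709 0.0507 0.2774] yaw -0.9747 F [-0.1   0.06 -0.56] Ftool [-0.11  0.05  0.55] w 0.009
```

View pics/w36c.png

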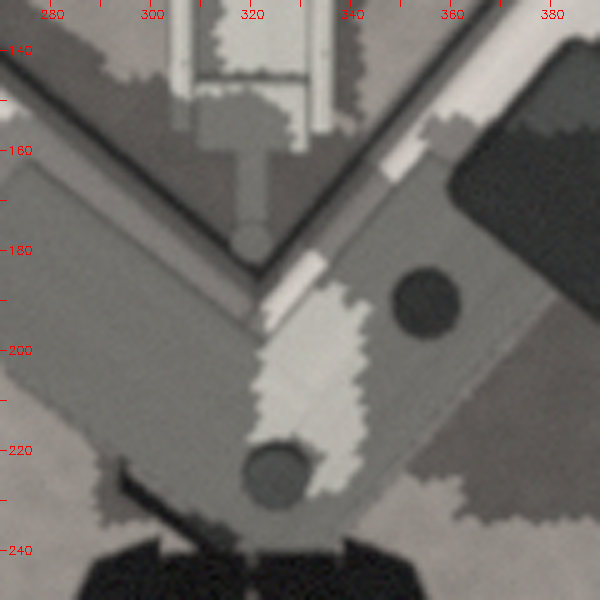

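View pics/wrist36.png

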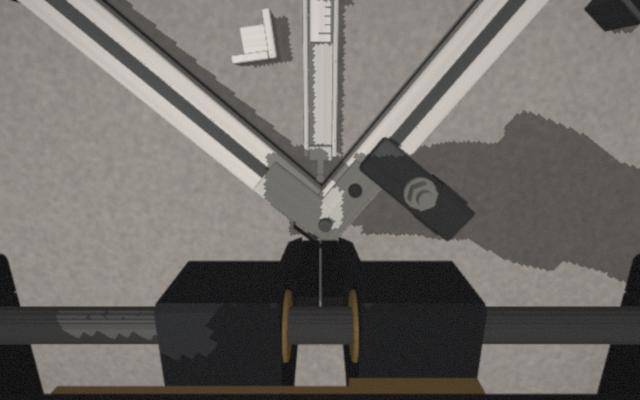

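```bash
python3 - <<'E' | tail -4
from fitf import *
c=np.load('pics/wrist20.npz');print('NR',px2w(c,322,170.5,.015),S['NR'])
c=np.load('pics/wrist36.npz');h=px2w(c,319.7,178.3,.015);print('NL',h,S['NL'],h[:2]-S['NL'])
c=np.load('pics/wrist34.npz');h=px2w(c,310.7,43.5,.015);print('FR',h,S['FR'],h[:2]-S['FR'])
for k in ['wrist20','wrist36']:
    c=np.load('pics/'+k+'.npz')
E
```

```text
slot-centre: FL-NR 0.3625755952282335 FR-NL 0.37568852594053054 far 0.2802859358743588 near 0.2802003958000991 left 0.24028485194889115 right 0.24040314818528039
NR [ 0.45801428 -0.20210958  0.015     ] [ 0.45755897 -0.20221326]
NL [0.47910335 0.0413455  0.015     ] [0.4778667  0.04112432] [0.00123664 0.00022118]
FR [ 0.66024633 -0.22644414  0.015     ] [ 0.66048186 -0.22650975] [-2.35532135e-04  6.56135695e-05]
```

Emit:
{"method": "step_arm", "body": {"commands": [[0,0,0,-0.008,0,0.02,-1],[0,0,0,-0.008,0,0.024,-1],[0,0,0,0,0,0,-1],[0,0,0,0,0,0,-1],[0,0,0,0,0,0,-1]]}}

```text
clock: 27.05
ee_pos: [0.4615, 0.0639, 0.2338]
orientation: [0.883, -0.469, 0.001, -0.0]
force: [0.3, -1.2, 0.5]
gripper_width: 0.004
```

```bash
python3 look.py 37 wrist;  python3 -c "
from h import *
c=np.load('pics/wrist37.npz');crop(c['frame'],270,130,390,230,6,'pics/w37c.png')"
```

```text
27.1 [0.4614 0.0642 0.2339] yaw -0.9748 F [ 0.4  -0.42 -0.55] Ftool [ 0.57 -0.09  0.55] w 0.007
```

View pics/w37c.png

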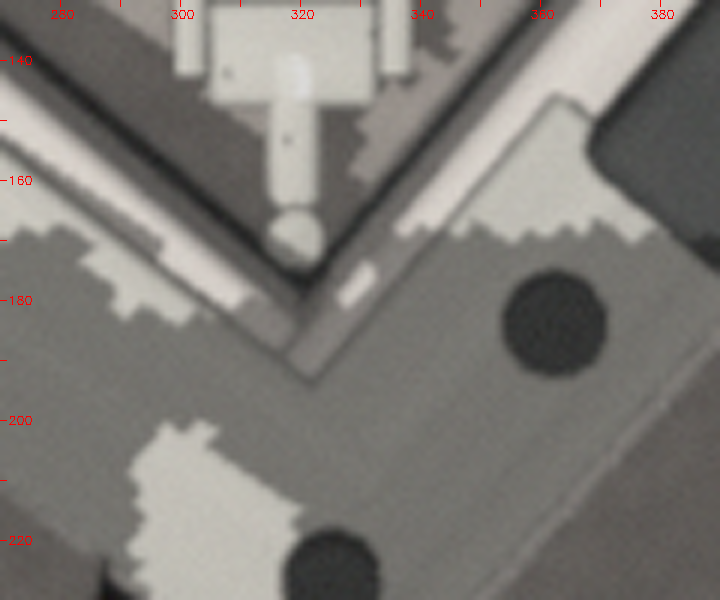

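Emit:
{"method": "step_arm", "body": {"commands": [[0,0,0,0,0,-0.045,-1],[0,0,0,-0.01,-0.007,-0.045,-1],[0,0,0,-0.033,-0.0225,-0.02,-1],[0,0,0,-0.033,-0.0225,0,-1],[0,0,0,-0.033,-0.0225,0,-1],[0,0,0,-0.033,-0.0225,0,-1],[0,0,0,-0.033,-0.0225,0,-1],[0,0,0,-0.033,-0.0225,0,-1],[0,0,0,-0.033,-0.0225,0,-1],[0,0,0,0,0,0,-1]]}}

```text
clock: 28.1
ee_pos: [0.4591, 0.3642, 0.3428]
orientation: [0.887, -0.463, -0.001, -0.002]
force: [-0.7, 0.4, -0.3]
gripper_width: 0.007
```

```bash
python3 look.py 38 top; python3 -c "
from h import *
a=np.load('pics/top0.npz')['frame'].astype(int);c=np.load('pics/top38.npz')['frame'].astype(int)
cv2.imwrite('pics/diff38.png',np.clip(abs(a-c).sum(2),0,255).astype(np.uint8))"
```

```text
28.15 [0.4599 0.3603 0.3431] yaw -0.9666 F [ 0.55 -0.03 -0.7 ] Ftool [ 0.34 -0.44  0.7 ] w 0.006
```

View pics/top38c.png

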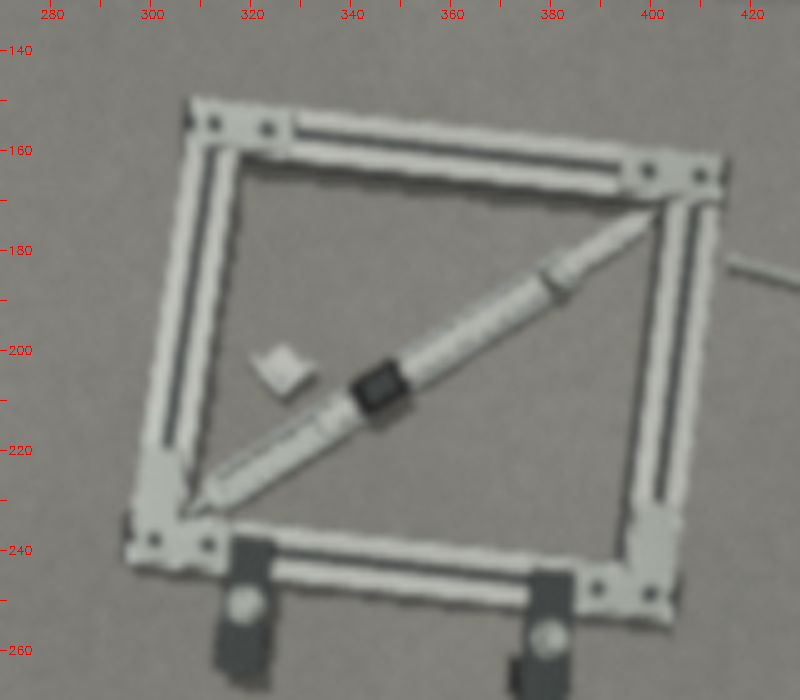

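View pics/diff38.png

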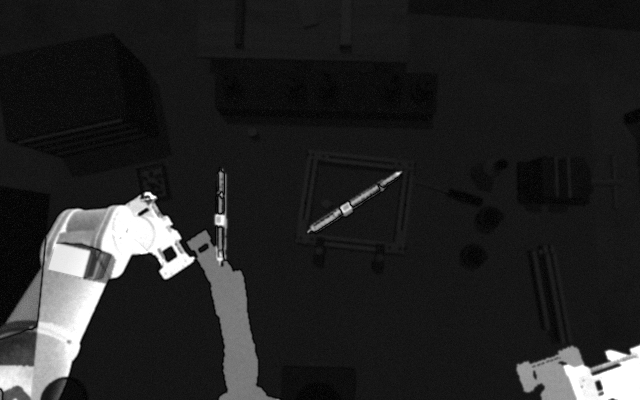

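```bash
python3 -c "
from bench import robot
print(robot.hand_in())"
```

```text
the job is handed in; nothing more can be done
None
```

I measured both diagonals, and the rule is now set and let go across the longer one: near-left to far-right, heel at near-left. The job was handed in at about 28 s of the 72 s; no verdict was reported.

| Diagonal | Length from the camera | Push on the stud | About this at the nose, after 1 N slide friction |
|---|---|---|---|
| near-right to far-left (shorter) | about 312.7 mm | 3.4–5.8 N over about 1.5 s | 2.4–4.8 N |
| near-left to far-right (longer) | about 324.0 mm | about 4.3–5 N over about 1 s | 3.3–4 N |

The frame leans about 8 mm to the right (−y) at the far rail, so the fitter should pull in the near-left to far-right diagonal.

**First diagonal:** pictures showed nose and heel each in their corners to about 0.5 mm.

**Second diagonal:**
- **Nose:** it was about 0.3 mm from its seat while bearing. After release I saw it only in the coarser top view, still in its corner.
- **Heel:** it touches the left rail but stands about 1 mm off the near rail (two pictures gave 1.2 mm and about 1.0 mm). That is within the 2.5 mm limit but not perfect, and I left it.

**Checks that disagreed or needed mending:**
- On both diagonals the nose first caught on the far rail about 3 mm short of the corner, and I coaxed it sideways into place.
- The arm's force crept up while it held still, so I eased it back.
- The nose force was worked out from the wrist reading, not measured directly.

Comparing the top pictures from before and after, only the rule and the arm had moved.

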